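# Clamp a plaster mould in the hold-down fixture

### The job

Set the closed plaster mould (the low oblong block) flat on the steel fixture plate, pushed home against its three dowels; then swing the clamp arm over it up to its stop and turn the T-handle clockwise until you feel by the rising resistance that the foot holds the mould firmly. Stop there: plaster crushes if the screw is forced. Let go and leave the other things on the bench alone.

Things in the scene. Friction and masses are not known exactly. Their poses are not given: they have to be found in the camera images.
- mould_center (a point): point 25 mm above the middle of the underside (half-way up) of the closed two-part plaster mould: a cream oblong block 60 mm (its x) x 90 mm (its y), about 50 mm high but hand-cast, so its top may be up to 2 mm higher or lower; a fine seam runs round its sides and a dark round pour hole is in one end. 0.22 to 0.37 kg. It starts lying flat on the bench
- mould: the same mould; origin at the middle of its underside, same axes
- fixture: steel fixture plate bolted to the bench, 260 mm (x) x 200 mm (y) x 18 mm; origin at the centre of its underside. Three dowels, 16 mm across, stand 14 mm above its top; from the seat point two are at x +38 mm, y -28 and +28 mm (for the mould's long +x face), one at x 0, y +53 mm (for its +y end)
- seat (a point): centre of the mould's place on the plate, on the plate's top face, 18 mm above the bench; axes as the plate's. When the mould touches all three dowels its centre is straight above this point, its 90 mm length along y; either end may lead
- post: upright steel post at x +120 mm, y 0 from the seat, that carries the clamp arm; its axis is the arm's vertical hinge. Origin on that axis at about the plate's top; the post's top is 136 mm above the bench
- swing_arm (a joint): angle of the clamp arm, an iron strap 32 mm wide, 98 to 130 mm above the bench. 0: home at its stop, pointing from the post to the plate's -x, the screw (120 mm from the post) above the seat centre. Grows anticlockwise seen from above, towards the plate's -y, to 1.75 rad. Starts open; stays where left (friction 0.25 N m, 2 N at the handle)
- tbar (a point): middle of the T-handle's bar, on the screw's axis: a round level steel bar 14 mm thick, 123 mm long over its ball ends, along this point's x, about 185 mm above the bench. Below it the neck is 10 mm thick to 34 mm under the bar's centre line, then the thread (16 mm); the arm's top is some 50 mm below the bar
- handle: the T-handle with its screw; axes as the bar's, origin on the screw's axis at the foot's underside. Clockwise from above lowers screw, bar and foot by 2.5 mm per rad. The screw drags with up to 0.6 N m while turning, less once stopped. The mould's resistance adds 0.25 N m per 100 N, some 1 to 1.5 N m per rad: firm is 0.25 to 0.5 N m added, plaster crushes at 0.65. It stays tight when let go
- foot: round steel foot of the screw, 34 mm across, which does not turn; origin at the centre of its underside, 112 mm below the bar's middle. At the start it hangs some 1.5 to 6.5 mm higher than the mould's top will be on the plate
- cast_drum: bystander: plaster drum, 66 mm across, 85 mm high; origin at the centre of its underside
- cast_pillar: bystander: upright square plaster pillar, 50 x 50 x 100 mm; origin at the centre of its underside
- mallet: bystander: mallet with a wooden handle, 260 mm long, lying; origin at mid-length on the bench
- scraper: bystander: flat steel scraper with a wooden handle, 240 mm long, lying; origin at mid-length on the bench
- dust_brush: bystander: flat brush, 200 mm long, lying; origin at mid-length on the bench
- soap_jar: bystander: white jar with a steel lid, 72 mm across, 85 mm high; origin at the centre of its underside
- spanner: bystander: steel spanner, 180 mm long, lying; origin at mid-length on the bench
Things that resemble listed ones, but are neither listed nor needed, are in the scene too. Leave any turquoise or yellow look-alike of the mould alone.

How it is judged (in metres and radians):
On the way, in this order (a step that is already met when the one before it is completed fails the run):
1. the mould lies flat on the plate, home against the three dowels (x of mould_center in the frame of seat between -0.0025 and 0.0025 m and y of mould_center in the frame of seat between -0.0025 and 0.0025 m and z of mould_center in the frame of seat between 0.022 and 0.028 m and angle between the y axis of mould_center and the y axis of seat, either way round below 0.05 rad and angle between mould_center's own z axis and vertical below 0.05 rad), for 0.3 s.
2. the clamp arm is swung over the mould to its stop (all of step 1 and value of joint swing_arm below 0.05 rad), for 0.2 s.
3. the foot bears firmly on the mould (all of step 2 and contact force between foot and mould above 90 N), for 0.4 s.
At the end, for the whole second after the job is handed in: The mould lies flat on the plate against the three dowels (its centre within 2.5 mm of the seat centre in x and in y, its length within 0.05 rad of the seat's y axis), the arm is home at its stop (within 0.05 rad), and the foot presses on the mould with more than 90 N (all of step 3 and linear speed of mould below 0.01 m/s); the robot touches nothing.
It fails at once if the plaster is crushed: the foot presses on the mould with more than 260 N (contact force between foot and mould above 260 N).
It fails at once if a bystander is moved more than 30 mm (distance of any of cast_drum, cast_pillar, mallet, scraper, dust_brush, soap_jar, spanner from where it was at the start of the episode above 0.03 m).
It also fails if it takes over 72 s, if anything falls off the work surface, if the arm or the gripper's body presses on something with over 40 N, if the wrist force passes 120 N, or if a joint passes its speed limit or range.

### The arm

A 7-joint arm with a two-finger parallel gripper is mounted at the origin on the work surface. World frame = base frame: x ahead of the robot, y to its left, z up, the work surface at z = 0. Lengths are in m, angles in degrees, forces in N, time in s.
With the tool pointing down it reaches from about 0.425 to 0.925 m from the base axis. Payload 6.8 kg.
Tool frame: the origin (TCP) lies midway between the tips of the shut fingers; the grasp point (between the pads) lies bot.hold_point_z behind it (bot.hold_point_z is the distance from the TCP to the grasp point, in m); z points along the fingers, y is the direction in which the jaws open and shut (so a half turn about z gives the same grasp; the last joint's range is limited). The gripper opens to 88 mm and grips with 3 to 60 N. Pads are 20 mm wide; open, the fingers measure 115 mm over their backs; the gripper's body (75 mm by 178 mm) begins 61 mm behind the grasp point.
Start: joints at [57.233, 27.33, 1.283, 89.118, -0.659, 63.558, -4.761], TCP at [0.302, -0.604, 0.223] pointing down, gripper open.
Joint ranges: [-169.35, 169.35], [-19.33, 120.38], [-80.79, 83.38], [13.8, 139.57], [-78.32, 258.32], [9.67, 109.79], [-169.56, 169.56]. Speed limits (degrees/s): [136.94, 136.94, 180, 180, 180, 180, 180].

### API

Orientations are given as a 3x3 rotation matrix whose columns are the frame's x, y, z axes.
In Python, from workcell import status, capture, workorder, spotter, bot gives the robot as it stands.
- The arm moves only by the tool step_arm, never from a script. Its argument "increments" is a list of rows, each an object with "fingers": the finger opening in m, from 0 to 0.0878; "offset": the shift along the tool's x, y, z in m, a list of three; "dr": the turn, a rotation vector about the tool's x, y, z in degrees, a list of three. A call has 1 to 5 rows; each row is the pose to reach, as a shift and turn from the pose commanded when the call began, along the tool's axes at that moment; what a row does not reach only later rows make up. A row lasts 1/10 s, in which the tool goes at most 50 mm and 8.59 degrees, less where a joint would pass 70% of its speed; a pose out of reach is approached as far as the arm can. A call with a gripper value outside its range is refused whole. The fingers move at their own pace and stop on an object; "squeeze" is the grip in N (left out, the last holds). Time passes only in rows, so rows that repeat a pose let the fingers close. It gives the time, the measured TCP pose, the force and the opening at its end, in the units of the state.
- status.sense(): the state, without advancing time (a new reading comes with each control period).
- capture(name): name is "side" or "top"; returns a dict with "img" (400x640x3 uint8, blue, green, red), "range_z" (400x640 float32, m along the optical axis (not along the pixel's ray), 0 where there is no reading), "fov_y" (degrees; the focal length in pixels is half the picture's height over the tangent of half this angle, whatever the lens; pixels are square), "cx", "cy" (the principal point, pixels), "T" (4x4, takes a point from camera to world coordinates). Camera axes: x right, y down, z forward; pixel columns grow to the right and rows downward; lengths in m; the calibration is good to about 2 mm. A picture is of the moment at which its call begins.
- workorder.hand_in(): hands the job in, once; it reports no verdict.
Trained networks look in a picture, given as the dict that the camera call returned (one of the last four; its "shot" number tells which), for a name from the list of things; names that differ only in an ending like _2 or _b are one class to them, and where a whole thing is asked for, a point or a joint stands for the part that bears it (a point fixed in the world has none). Each returns a list of dicts, best first, with "p" (0 to 1); they miss things now and then, are a little off and sometimes report something else, mostly with a low value. They report only what shows in the picture. A call takes as long as a camera call. They do not tell look-alikes from the thing itself.
- spotter.silhouettes(picture, label): "pixels" (400x640 bool, what is visible of it) and "xy" ([column, row] in pixels, amid what is visible of it).
The state is a dict: "t": time; "q": joint angles; "qd": joint speeds; "tau": joint torques, N m; "position": TCP position; "orientation": TCP orientation; "ft_force": force on the tool from outside, world axes, zero at the start; "moment": the same for the moment, N m; "gripper_width": opening from 0.0 (shut) to 1.0 (fully open).
Only numpy, scipy, OpenCV 4.12 (cv2) and the standard library are available. Lean on these libraries where they do the work, as an engineer would, in place of code of your own. Each camera call takes 0.05 s, during which the arm holds its last target.

## Working session

There is one attempt and no reset: what is moved stays moved. The work goes in short steps, Python scripts to look and compute and a tool call to move; the robot and the scene stay as the last step left them, time stands still between calls to the robot, and variables do not carry over. Pictures are saved under pics/ and viewed, and the job is handed in when it is done.

Besides the shell and the picture viewer there is one more tool, called as name(argument=value, ...), one argument or row to a line, values as JSON. step_arm: Moves the arm, as the interface text tells. Its arguments: {"type":"object","properties":{"increments":{"type":"array"},"squeeze":{"type":"number"}},"required":["increments"]}

```bash
ls; mkdir -p pics
python3 - <<'E'
from workcell import status, capture, workorder, spotter, bot
import cv2,numpy as np,pickle
print(bot.hold_point_z); s=status.sense(); print(s)
for n in ("side","top"):
    d=capture(n); cv2.imwrite(f"pics/{n}0.png",d["img"]); pickle.dump(d,open(f"{n}0.pkl","wb")); print(n,d["fov_y"],d["cx"],d["cy"],np.round(d["T"],4).tolist(),d.keys())
E
```

```text
pics
0.0187
{'t': 0.0, 'q': array([57.23310723, 27.37397676,  1.28161895, 89.17502369, -0.66040883,
       63.55789509, -4.76131505]), 'qd': array([ 0.05446695,  0.01405143,  0.00036796,  0.00080993,  0.06783256,
       -0.07916072, -0.02662874]), 'tau': array([ 1.09578945e-03, -5.82852638e+01,  1.53517250e+00, -2.72601575e+01,
       -5.42904809e-02,  1.70924887e-02,  1.08057841e-04]), 'position': array([ 0.30167725, -0.60319115,  0.22172779]), 'orientation': array([[ 8.94370417e-01,  4.47326260e-01, -8.80070341e-04],
       [ 4.47327111e-01, -8.94369170e-01,  1.49792477e-03],
       [-1.17046697e-04, -1.73337892e-03, -9.99998491e-01]]), 'ft_force': array([-0.02936559, -0.80632206,  0.37375133]), 'moment': array([-0.0046068 , -0.00849456,  0.0042811 ]), 'gripper_width': 1.0036269624137841}
side 53.81241784053574 309.77975161321586 200.1637267044729 [[-0.7637, -0.4591, 0.454, -0.1235], [-0.6455, 0.5306, -0.5494, 0.7555], [0.0114, -0.7126, -0.7015, 1.0409], [0.0, 0.0, 0.0, 1.0]] dict_keys(['img', 'range_z', 'fov_y', 'cx', 'cy', 'T', 'shot'])
top 57.60278892015543 315.13825536897355 198.80664889068663 [[-0.0104, -0.9859, 0.1672, 0.2804], [-0.9999, 0.0112, 0.0039, 0.0072], [-0.0057, -0.1671, -0.9859, 1.1817], [0.0, 0.0, 0.0, 1.0]] dict_keys(['img', 'range_z', 'fov_y', 'cx', 'cy', 'T', 'shot'])
```

View pics/top0.png

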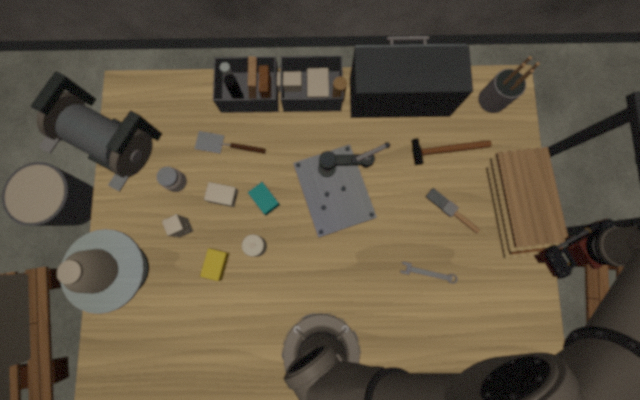

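View pics/side0.png

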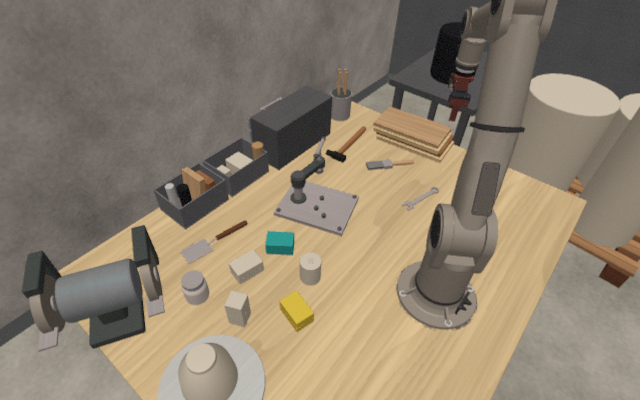

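Top view candidates for the mould: the cream oblong at (220,194), turquoise at (264,198), yellow at (214,264), pale blocks in the tray at (318,82), and the pillar at (176,226). The description fits (220,194). The fixture is at (335,192), with the post at (327,160) and the T-bar at (372,152).

```bash
cat > h.py <<'E'
import numpy as np,cv2,pickle
def f(d): return 200/np.tan(np.radians(d["fov_y"]/2))
def cloud(d):
    F=f(d); v,u=np.mgrid[0:400,0:640]; z=d["range_z"]
    P=np.stack([(u-d["cx"])/F*z,(v-d["cy"])/F*z,z],-1)
    return P@d["T"][:3,:3].T+d["T"][:3,3]
def proj(d,p):
    q=(np.asarray(p)-d["T"][:3,3])@d["T"][:3,:3]; F=f(d)
    return q[...,0]/q[...,2]*F+d["cx"],q[...,1]/q[...,2]*F+d["cy"]
def crop(d,u0,u1,v0,v1,k,name):
    cv2.imwrite(name,cv2.resize(d["img"][v0:v1,u0:u1],None,fx=k,fy=k,interpolation=cv2.INTER_CUBIC))
E
python3 - <<'E'
from workcell import status, capture, spotter
from h import *
for n,cr in (("top",(185,405,130,250,3.5)),("side",(210,380,130,330,3))):
    d=capture(n); pickle.dump(d,open(f"{n}1.pkl","wb"))
    crop(d,*cr,f"pics/{n}1c.png")
    C=cloud(d)
    for l in ["mould","fixture","post","swing_arm","handle"]:
        r=spotter.silhouettes(d,l)
        for x in r[:3]:
            m=x["pixels"]&(d["range_z"]>0); p=C[m]
            print(n,l,round(x["p"],2),x["xy"],m.sum(),np.round(np.median(p,0),4) if len(p) else None,np.round(p.max(0),3) if len(p) else None)
            if x is r[0]: np.save(f"m_{n}_{l}.npy",x["pixels"])
E
```

```text
top mould 0.92 [214.2, 261.1] 647 [0.2756 0.3204 0.0506] [0.323 0.361 0.058]
top mould 0.87 [265.5, 197.9] 564 [0.4767 0.1734 0.0509] [0.533 0.221 0.06 ]
top mould 0.8 [218.3, 191.4] 668 [0.4912 0.3099 0.0504] [0.542 0.376 0.058]
top fixture 0.67 [340.7, 196.7] 4265 [ 0.4891 -0.0538  0.0192] [0.666 0.082 0.129]
top post 0.95 [344.1, 162.3] 986 [ 0.5741 -0.076   0.1303] [0.657 0.001 0.202]
top handle 0.74 [211.3, 144.9] 654 [0.6688 0.3496 0.0056] [0.719 0.413 0.025]
top handle 0.65 [372.6, 151.7] 297 [ 0.5836 -0.1512  0.19  ] [ 0.673 -0.091  0.202]
side mould 0.78 [279.7, 243.4] 634 [0.4713 0.1883 0.0473] [0.554 0.23  0.057]
side mould 0.75 [246.2, 267.5] 784 [0.4811 0.3238 0.0474] [0.549 0.367 0.054]
side mould 0.66 [296.1, 309.2] 898 [0.2649 0.3378 0.0479] [0.341 0.37  0.054]
side fixture 0.72 [323.1, 207.3] 2743 [ 0.4872 -0.0333  0.0169] [0.642 0.086 0.107]
side post 0.59 [304.9, 173.1] 864 [ 0.5714 -0.0523  0.1205] [0.762 0.006 0.193]
side swing_arm 0.76 [316.3, 166.1] 495 [ 0.5705 -0.1045  0.1251] [0.76  0.004 0.193]
```

View pics/top1c.png

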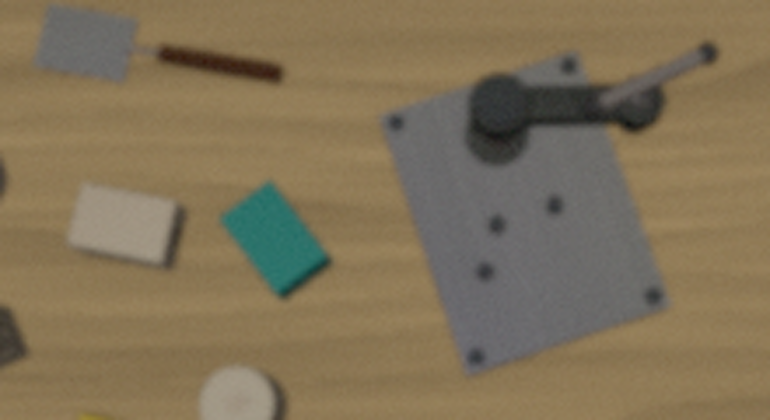

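View pics/side1c.png

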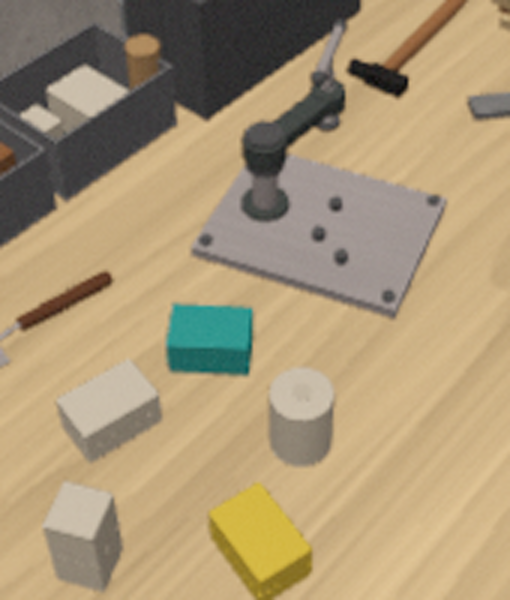

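```bash
cat > meas.py <<'E'
from h import *
import sys
from scipy.spatial import cKDTree
def rect(P,L,W):
    r=cv2.minAreaRect(P.astype(np.float32)); return r
for n in ("top","side"):
    d=pickle.load(open(f"{n}1.pkl","rb")); C=cloud(d); z=C[...,2]; ok=d["range_z"]>0
    # plate
    reg=ok&(C[...,0]>.36)&(C[...,0]<.72)&(C[...,1]>-.21)&(C[...,1]<.11)&(z>.012)&(z<.026)
    reg=cv2.morphologyEx(reg.astype(np.uint8),cv2.MORPH_OPEN,np.ones((3,3)))>0
    print(n,"plate",rect(C[reg][:,:2],0,0), np.median(z[reg]))
    reg=ok&(C[...,0]>.41)&(C[...,0]<.57)&(C[...,1]>.24)&(C[...,1]<.4)&(z>.044)&(z<.056)
    print(n,"mould",rect(C[reg][:,:2],0,0),np.median(z[reg]),C[reg][:,:2].mean(0))
E
python3 meas.py
```

```text
top plate ((0.5092003345489502, -0.051379501819610596), (0.25972357392311096, 0.20037975907325745), 18.066909790039062) 0.019184984435892116
top mould ((0.4945638179779053, 0.31356281042099), (0.09065079689025879, 0.06022154539823532), 77.97411346435547) 0.05110303872107003 [0.4939081  0.31283462]
side plate ((0.5078189969062805, -0.048221901059150696), (0.25950542092323303, 0.2051311582326889), 18.110387802124023) 0.01724396275924711
side mould ((0.49336156249046326, 0.3176257610321045), (0.08974725008010864, 0.06282807886600494), 76.33537292480469) 0.0493277525762118 [0.49165746 0.31897776]
```

```bash
cat > dow.py <<'E'
from h import *
from scipy.optimize import least_squares
obs={"top":[(343.6,188.6),(327,194),(323.6,207.4)],"side":[(210+335/3,130+203/3),(210+318/3,130+233/3),(210+341/3,130+256/3)]}
D=np.array([[.038,-.028],[.038,.028],[0,.053]])
for n in obs:
    d=pickle.load(open(f"{n}1.pkl","rb")); g=d["img"].astype(float).sum(2)
    pts=[]
    for (u,v) in obs[n]:
        for _ in range(4):
            v0,u0=int(round(v)),int(round(u)); w=np.clip(np.percentile(g[v0-6:v0+7,u0-6:u0+7],70)-g[v0-4:v0+5,u0-4:u0+5]-40,0,None)
            vv,uu=np.mgrid[v0-4:v0+5,u0-4:u0+5]; u,v=(w*uu).sum()/w.sum(),(w*vv).sum()/w.sum()
        pts.append((u,v))
    pts=np.array(pts); print(n,np.round(pts,1).tolist())
    obs[n]=pts
    # intersect with z=.028
    F=f(d);ray=np.c_[(pts[:,0]-d["cx"])/F,(pts[:,1]-d["cy"])/F,np.ones(3)]@d["T"][:3,:3].T
    for zz in (.025,.032):
        X=d["T"][:3,3]+ray*((zz-d["T"][2,3])/ray[:,2])[:,None]
        def res(p):
            c,s=np.cos(p[2]),np.sin(p[2]); return (D@np.array([[c,s],[-s,c]])+p[:2]-X[:,:2]).ravel()
        r=least_squares(res,[.5,-.05,.3]); print(zz,np.round(X[:,:2],4).tolist(),"seat",np.round(r.x[:2],4),np.degrees(r.x[2]),"res mm",np.round(r.fun*1e3,1))
    C=cloud(d);m=(C[...,2]>.12)&(C[...,0]>.45)&(C[...,0]<.72)&(C[...,1]>-.25)&(C[...,1]<.05)
    P=C[m]; a=P[P[:,2]<.142]; print("arm",a.shape, rect if 0 else cv2.minAreaRect(a[:,:2].astype(np.float32)), np.percentile(a[:,2],[10,50,90]))
    b=P[(P[:,2]>.165)&(P[:,2]<.215)]; print("bar",b.shape,np.round(b.mean(0),4),np.round(b.min(0),3),np.round(b.max(0),3),cv2.minAreaRect(b[:,:2].astype(np.float32)))
    for lo,hi in((.126,.134),(.134,.142)):
        q=P[(P[:,2]>lo)&(P[:,2]<hi)]; print(lo,len(q),np.round(q.mean(0),4),np.round(q.min(0),3),np.round(q.max(0),3))
E
python3 dow.py
```

```text
top [[343.0, 188.3], [326.5, 193.8], [323.1, 207.2]]
0.025 [[0.5102, -0.0788], [0.4925, -0.0252], [0.4489, -0.0136]] seat [ 0.4653 -0.0639] 18.17053971328828 res mm [-0.   0.2  0.1 -0.3 -0.1  0.1]
0.032 [[0.5088, -0.0783], [0.4912, -0.025], [0.4478, -0.0135]] seat [ 0.464  -0.0636] 18.170519610889613 res mm [ 0.1 -0.   0.2 -0.2 -0.3  0.2]
arm (555, 3) ((0.5783993601799011, -0.08528146892786026), (0.049912843853235245, 0.16775567829608917), 0.23838917911052704) [0.12481872 0.13005805 0.1380436 ]
bar (220, 3) [ 0.58   -0.1464  0.1909] [ 0.55  -0.202  0.168] [ 0.609 -0.091  0.202] ((0.5810654759407043, -0.14718103408813477), (0.01712147146463394, 0.11909502744674683), 24.57929801940918)
0.126 299 [ 0.5769 -0.0871  0.1294] [ 0.554 -0.169  0.126] [ 0.603 -0.001  0.134]
0.134 166 [ 0.5795 -0.0302  0.1372] [ 0.556 -0.15   0.134] [ 0.602 -0.007  0.141]
side [[321.5, 197.8], [315.8, 207.8], [323.2, 215.5]]
0.025 [[0.5093, -0.0778], [0.4922, -0.0245], [0.4481, -0.0123]] seat [ 0.4645 -0.0628] 17.891846031236287 res mm [-0.   0.  -0.1 -0.   0.1 -0. ]
0.032 [[0.5049, -0.0721], [0.488, -0.0191], [0.4442, -0.007]] seat [ 0.4603 -0.0573] 17.891832343927828 res mm [ 0.2 -0.2 -0.1  0.1 -0.1  0.1]
arm (325, 3) ((0.5770572423934937, -0.08028225600719452), (0.16461803019046783, 0.0510813444852829), 89.20032501220703) [0.12305126 0.12730159 0.13556912]
bar (98, 3) [ 0.576  -0.1372  0.1876] [ 0.549 -0.202  0.17 ] [ 0.606 -0.086  0.193] ((0.5791305899620056, -0.1434444934129715), (0.01638564094901085, 0.12718690931797028), 23.209619522094727)
0.126 143 [ 0.5751 -0.0702  0.1293] [ 0.554 -0.163  0.126] [0.601 0.002 0.134]
0.134 60 [ 0.578  -0.0346  0.1361] [ 0.557 -0.145  0.134] [ 0.599 -0.006  0.141]
```

```bash
cat > plan.py <<'E'
# usage: plan.py x y z psi_deg [tiltdeg about jaw axis]
import sys,numpy as np
from scipy.spatial.transform import Rotation as Ro
from workcell import status
def main(x,y,z,psi):
    s=status.sense(); R=s["orientation"]; p=s["position"]
    c,sn=np.cos(np.radians(psi)),np.sin(np.radians(psi))
    T=np.array([[c,sn,0],[sn,-c,0],[0,0,-1.]])
    off=R.T@(np.array([x,y,z])-p); dr=Ro.from_matrix(R.T@T).as_rotvec(degrees=True)
    print("t",round(s["t"],2),"pos",np.round(p,4),"psi",round(np.degrees(np.arctan2(R[1,0],R[0,0])),2),"q",np.round(s["q"],1),"F",np.round(s["ft_force"],1),"M",np.round(s["moment"],2),"w",round(s["gripper_width"],3))
    print("off",np.round(off,4).tolist(),"dr",np.round(dr,2).tolist(),"rows",round(np.linalg.norm(off)/.05,1),round(np.linalg.norm(dr)/8.59,1))
main(*map(float,sys.argv[1:5]))
E
python3 plan.py .50 -.1 .26 50
```

```text
t 0.7 pos [ 0.302  -0.6037  0.2227] psi 26.57 q [57.2 27.3  1.3 89.1 -0.7 63.6 -4.8] F [-0.5  0.4  0.3] M [ 0.02 -0.03 -0.06] w 1.0
off [0.4024, -0.3619, -0.0373] dr [0.0, -0.0, -23.43] rows 10.9 2.7
```

step_arm(
  increments=[
    {"fingers":0.0878,"offset":[0.402,-0.362,-0.037],"dr":[0,0,-23.4]},
    {"fingers":0.0878,"offset":[0.402,-0.362,-0.037],"dr":[0,0,-23.4]},
    {"fingers":0.0878,"offset":[0.402,-0.362,-0.037],"dr":[0,0,-23.4]},
    {"fingers":0.0878,"offset":[0.402,-0.362,-0.037],"dr":[0,0,-23.4]},
    {"fingers":0.0878,"offset":[0.402,-0.362,-0.037],"dr":[0,0,-23.4]},
  ],
)

```text
t: 1.2
position: [0.3935, -0.3697, 0.2401]
orientation: [[0.643, 0.766, 0.0], [0.766, -0.643, -0.0], [-0.0, 0.001, -1.0]]
ft_force: [0.9, -0.6, -0.7]
gripper_width: 1.0
```

```bash
python3 plan.py .49 .316 .26 77.3
```

```text
t 1.2 pos [ 0.3935 -0.3697  0.2401] psi 49.96 q [ 44.3  14.1  -9.2 106.1   2.6  60.   -5.9] F [ 0.9 -0.6 -0.7] M [-0.04 -0.15 -0.07] w 1.0
off [0.5871, -0.3672, -0.0201] dr [0.03, 0.01, -27.34] rows 13.9 3.2
```

step_arm(
  increments=[
    {"fingers":0.0878,"offset":[0.587,-0.367,-0.02],"dr":[0,0,-27.3]},
    {"fingers":0.0878,"offset":[0.587,-0.367,-0.02],"dr":[0,0,-27.3]},
    {"fingers":0.0878,"offset":[0.587,-0.367,-0.02],"dr":[0,0,-27.3]},
    {"fingers":0.0878,"offset":[0.587,-0.367,-0.02],"dr":[0,0,-27.3]},
    {"fingers":0.0878,"offset":[0.587,-0.367,-0.02],"dr":[0,0,-27.3]},
  ],
)

```text
t: 1.7
position: [0.4279, -0.1222, 0.2474]
orientation: [[0.22, 0.976, 0.001], [0.976, -0.22, -0.001], [-0.0, 0.001, -1.0]]
ft_force: [1.0, -0.4, 0.3]
gripper_width: 1.0
```

```bash
python3 plan.py .494 .316 .20 77.3
```

```text
t 1.7 pos [ 0.4279 -0.1222  0.2474] psi 77.3 q [ 30.3   5.3 -23.6 116.1   2.5  59.1  -7.2] F [ 1.  -0.4  0.3] M [-0.04 -0.1  -0.  ] w 1.0
off [0.4421, -0.0319, 0.0472] dr [0.06, 0.02, 0.0] rows 8.9 0.0
```

step_arm(
  increments=[
    {"fingers":0.0878,"offset":[0.442,-0.032,0.047],"dr":[0,0,0]},
    {"fingers":0.0878,"offset":[0.442,-0.032,0.047],"dr":[0,0,0]},
    {"fingers":0.0878,"offset":[0.442,-0.032,0.047],"dr":[0,0,0]},
    {"fingers":0.0878,"offset":[0.442,-0.032,0.047],"dr":[0,0,0]},
    {"fingers":0.0878,"offset":[0.442,-0.032,0.047],"dr":[0,0,0]},
  ],
)

```text
t: 2.2
position: [0.4652, 0.1236, 0.2208]
orientation: [[0.221, 0.975, 0.001], [0.975, -0.221, -0.0], [0.0, 0.001, -1.0]]
ft_force: [0.5, -0.4, -0.5]
gripper_width: 0.998
```

```bash
python3 plan.py .494 .316 .20 77.3
```

```text
t 2.2 pos [0.4652 0.1236 0.2208] psi 77.24 q [  9.   12.2 -35.3 113.1   8.4  57.1 -43. ] F [ 0.5 -0.4 -0.5] M [-0.07 -0.2  -0.  ] w 0.998
off [0.194, -0.0145, 0.0208] dr [0.07, -0.01, -0.06] rows 3.9 0.0
```

step_arm(
  increments=[
    {"fingers":0.0878,"offset":[0.194,-0.0145,0.021],"dr":[0,0,0]},
    {"fingers":0.0878,"offset":[0.194,-0.0145,0.06],"dr":[0,0,0]},
    {"fingers":0.0878,"offset":[0.194,-0.0145,0.1],"dr":[0,0,0]},
    {"fingers":0.0878,"offset":[0.194,-0.0145,0.12],"dr":[0,0,0]},
    {"fingers":0.0878,"offset":[0.194,-0.0145,0.12],"dr":[0,0,0]},
  ],
)

```text
t: 2.7
position: [0.4932, 0.3164, 0.0987]
orientation: [[0.219, 0.976, -0.001], [0.976, -0.219, 0.0], [0.0, -0.001, -1.0]]
ft_force: [-0.3, -1.1, 0.1]
gripper_width: 0.998
```

```bash
python3 plan.py .494 .316 .025 77.3
python3 - <<'E'
from workcell import capture
from h import *
for n,c in(("top",(170,290,130,250,5)),("side",(180,340,180,340,5))):
    d=capture(n);crop(d,*c,f"pics/{n}2.png")
E
```

```text
t 2.7 pos [0.4932 0.3164 0.0987] psi 77.35 q [-13.2  31.3 -33.6 105.9  22.1  49.5 -70.3] F [-0.3 -1.1  0.1] M [-0.06 -0.01  0.03] w 0.998
off [-0.0002, 0.001, 0.0737] dr [-0.04, -0.01, 0.05] rows 1.5 0.0
```

View pics/side2.png

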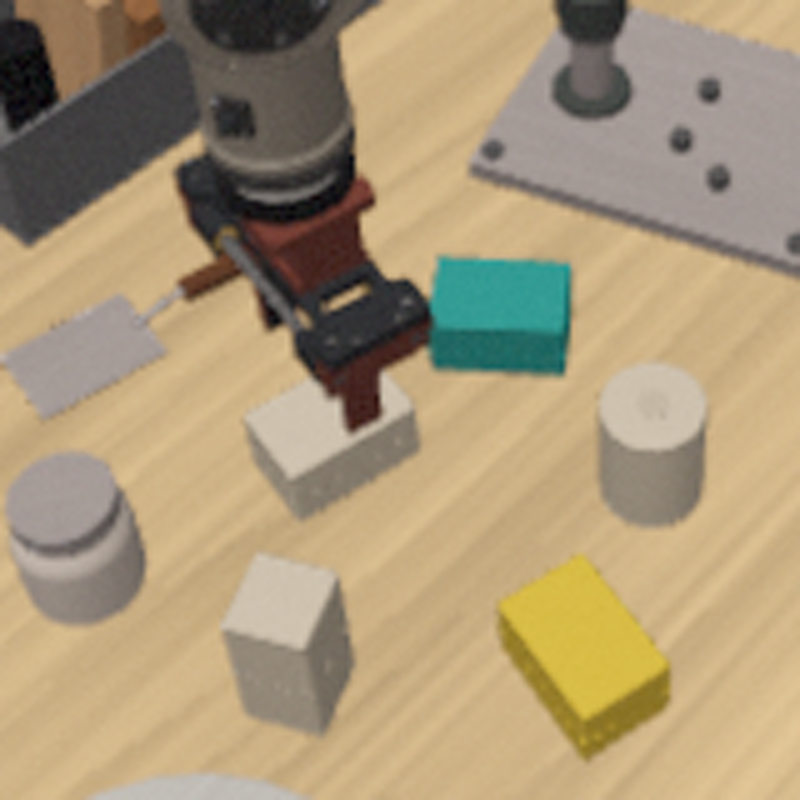

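The fingers straddle the cream mould: near finger at (362,410) in the crop, mould centred at about (330,435). Descending.

step_arm(
  increments=[
    {"fingers":0.0878,"offset":[0,0.001,0.04],"dr":[0,0,0]},
    {"fingers":0.0878,"offset":[0,0.001,0.073],"dr":[0,0,0]},
    {"fingers":0.0878,"offset":[0,0.001,0.073],"dr":[0,0,0]},
    {"fingers":0.05,"offset":[0,0.001,0.073],"dr":[0,0,0]},
    {"fingers":0.05,"offset":[0,0.001,0.073],"dr":[0,0,0]},
  ],
  squeeze=25,
)

```text
t: 3.3
position: [0.496, 0.3145, 0.0299]
orientation: [[0.221, 0.975, 0.003], [0.975, -0.221, 0.002], [0.002, 0.002, -1.0]]
ft_force: [-0.4, 1.4, 0.7]
gripper_width: 0.852
```

step_arm(
  increments=[
    {"fingers":0.05,"offset":[0,0,0],"dr":[0,0,0]},
    {"fingers":0.05,"offset":[0,0,0],"dr":[0,0,0]},
    {"fingers":0.05,"offset":[0,0,0],"dr":[0,0,0]},
  ],
)

```text
t: 3.6
position: [0.4952, 0.3145, 0.0292]
orientation: [[0.22, 0.975, 0.002], [0.975, -0.22, 0.001], [0.001, 0.002, -1.0]]
ft_force: [-2.0, -2.3, 8.6]
gripper_width: 0.684
```

```bash
python3 plan.py .494 .316 .025 77.3
python3 - <<'E'
from workcell import capture
from h import *
for n,c in(("top",(170,290,130,250,5)),("side",(180,340,180,340,5))):
    d=capture(n);crop(d,*c,f"pics/{n}3.png")
E
```

```text
t 3.6 pos [0.4952 0.3145 0.0292] psi 77.27 q [-15.5  36.6 -30.5 107.9  26.6  42.5 -73.8] F [-2.  -2.3  8.6] M [-0.22  0.44 -0.03] w 0.684
off [0.0012, -0.0015, 0.0042] dr [0.09, -0.07, -0.03] rows 0.1 0.0
```

View pics/side3.png

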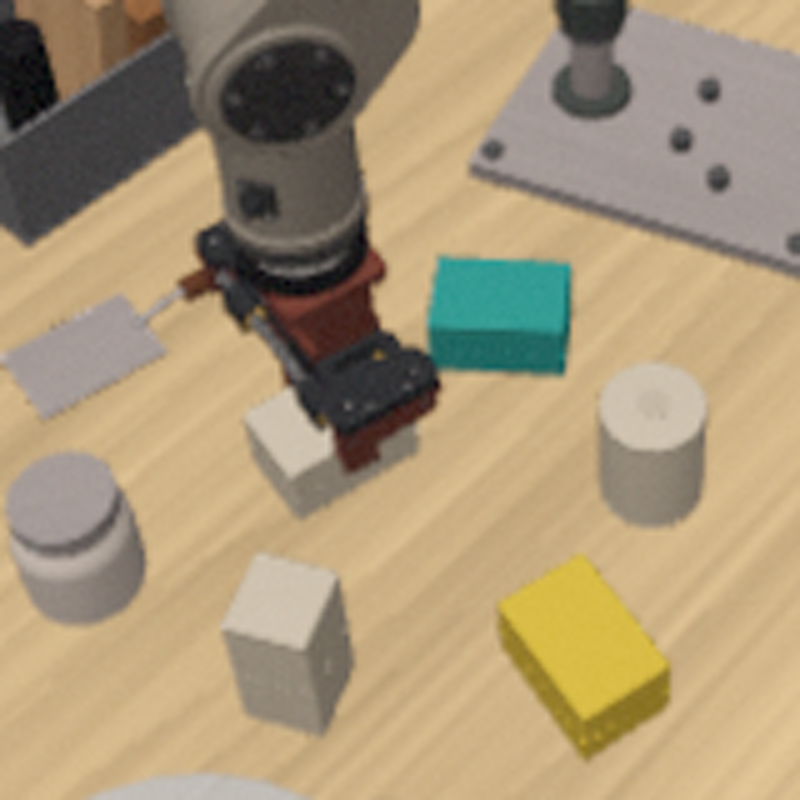

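step_arm(
  increments=[
    {"fingers":0.05,"offset":[0,0,-0.04],"dr":[0,0,0]},
    {"fingers":0.05,"offset":[0,0,-0.09],"dr":[0,0,0]},
    {"fingers":0.05,"offset":[0,0,-0.14],"dr":[0,0,0]},
    {"fingers":0.05,"offset":[0,0,-0.19],"dr":[0,0,0]},
    {"fingers":0.05,"offset":[0,0,-0.19],"dr":[0,0,0]},
  ],
)

```text
t: 4.2
position: [0.4974, 0.3169, 0.2251]
orientation: [[0.22, 0.975, 0.01], [0.975, -0.22, 0.007], [0.009, 0.009, -1.0]]
ft_force: [0.4, 0.2, -3.6]
gripper_width: 0.68
```

```bash
python3 plan.py .458 -.069 .215 108.1
```

```text
t 4.2 pos [0.4974 0.3169 0.2251] psi 77.27 q [ -9.7  23.1 -37.4  99.6  15.8  61.9 -64.9] F [ 0.4  0.2 -3.6] M [ 0.06 -0.14  0.02] w 0.68
off [-0.3852, 0.0465, 0.007] dr [0.62, -0.36, -30.83] rows 7.8 3.6
```

step_arm(
  increments=[
    {"fingers":0.05,"offset":[-0.385,0.0465,0.007],"dr":[0.6,-0.4,-30.8]},
    {"fingers":0.05,"offset":[-0.385,0.0465,0.007],"dr":[0.6,-0.4,-30.8]},
    {"fingers":0.05,"offset":[-0.385,0.0465,0.007],"dr":[0.6,-0.4,-30.8]},
    {"fingers":0.05,"offset":[-0.385,0.0465,0.007],"dr":[0.6,-0.4,-30.8]},
    {"fingers":0.05,"offset":[-0.385,0.0465,0.007],"dr":[0.6,-0.4,-30.8]},
  ],
)

```text
t: 4.7
position: [0.4686, 0.0697, 0.2121]
orientation: [[-0.314, 0.95, -0.012], [0.95, 0.313, -0.008], [-0.004, -0.014, -1.0]]
ft_force: [0.9, -0.6, -3.4]
gripper_width: 0.679
```

```bash
python3 plan.py .458 -.069 .215 108.1
```

```text
t 4.7 pos [0.4686 0.0697 0.2121] psi 108.27 q [ 20.5  13.6 -41.7 113.8  10.9  57.3  -8.2] F [ 0.9 -0.6 -3.4] M [-0.08 -0.23 -0.01] w 0.679
off [-0.1283, -0.0536, -0.0017] dr [-0.77, 0.22, 0.17] rows 2.8 0.1
```

step_arm(
  increments=[
    {"fingers":0.05,"offset":[-0.128,-0.0535,0],"dr":[0,0,0.2]},
    {"fingers":0.05,"offset":[-0.128,-0.0535,0],"dr":[0,0,0.2]},
    {"fingers":0.05,"offset":[-0.128,-0.0535,0],"dr":[0,0,0.2]},
    {"fingers":0.05,"offset":[-0.128,-0.0535,0],"dr":[0,0,0.2]},
    {"fingers":0.05,"offset":[-0.128,-0.0535,0],"dr":[0,0,0.2]},
  ],
)

```text
t: 5.2
position: [0.458, -0.0672, 0.2135]
orientation: [[-0.305, 0.952, -0.011], [0.952, 0.304, -0.007], [-0.003, -0.013, -1.0]]
ft_force: [0.3, 0.4, -2.5]
gripper_width: 0.681
```

```bash
python3 plan.py .458 -.069 .215 108.1;python3 - <<'E'
from workcell import capture
from h import *
for n,c in(("top",(270,410,110,250,5)),("side",(220,380,110,270,5))):
    d=capture(n);crop(d,*c,f"pics/{n}4.png")
E
```

```text
t 5.2 pos [ 0.458  -0.0672  0.2135] psi 107.73 q [ 33.7  11.4 -37.1 115.3   8.7  56.6   9.9] F [ 0.3  0.4 -2.5] M [ 0.08 -0.11 -0.  ] w 0.681
off [-0.0018, -0.0005, -0.0015] dr [-0.75, 0.19, -0.37] rows 0.0 0.1
```

View pics/side4.png

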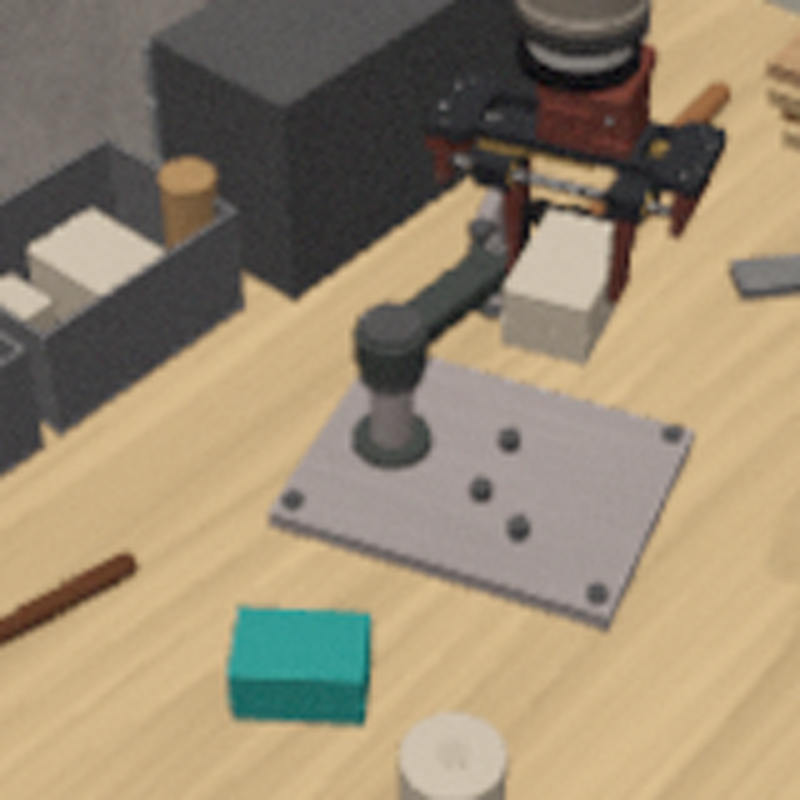

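View pics/top4.png

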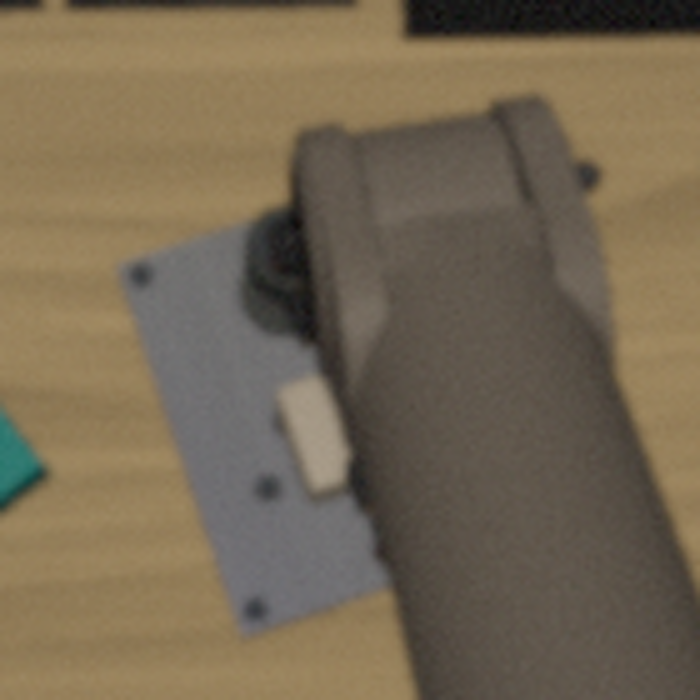

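step_arm(
  increments=[
    {"fingers":0.05,"offset":[-0.002,0,0.04],"dr":[-0.7,0.2,-0.4]},
    {"fingers":0.05,"offset":[-0.002,0,0.08],"dr":[-0.7,0.2,-0.4]},
    {"fingers":0.05,"offset":[-0.002,0,0.11],"dr":[-0.7,0.2,-0.4]},
    {"fingers":0.05,"offset":[-0.002,0,0.13],"dr":[-0.7,0.2,-0.4]},
    {"fingers":0.05,"offset":[-0.002,0,0.13],"dr":[-0.7,0.2,-0.4]},
  ],
)

```text
t: 5.8
position: [0.4562, -0.0673, 0.082]
orientation: [[-0.317, 0.949, -0.005], [0.949, 0.317, 0.002], [0.003, -0.004, -1.0]]
ft_force: [-0.3, -0.1, -2.8]
gripper_width: 0.679
```

```bash
python3 plan.py .458 -.069 .05 108.1
```

```text
t 5.8 pos [ 0.4562 -0.0673  0.082 ] psi 108.47 q [ 28.8  22.6 -33.2 122.6  19.   40.    1.3] F [-0.3 -0.1 -2.8] M [-0.01 -0.1  -0.04] w 0.679
off [-0.0023, 0.0013, 0.032] dr [-0.23, -0.17, 0.37] rows 0.6 0.1
```

step_arm(
  increments=[
    {"fingers":0.05,"offset":[-0.003,0.001,0.012],"dr":[-0.2,-0.2,0.3]},
    {"fingers":0.05,"offset":[-0.003,0.001,0.022],"dr":[-0.2,-0.2,0.3]},
    {"fingers":0.05,"offset":[-0.003,0.001,0.028],"dr":[-0.2,-0.2,0.3]},
    {"fingers":0.05,"offset":[-0.003,0.001,0.028],"dr":[-0.2,-0.2,0.3]},
  ],
)

```text
t: 6.2
position: [0.4598, -0.0717, 0.0559]
orientation: [[-0.309, 0.951, 0.004], [0.951, 0.309, -0.002], [-0.004, 0.003, -1.0]]
ft_force: [-0.8, 0.0, -3.0]
gripper_width: 0.684
```

```bash
python3 plan.py .458 -.069 .047 108.1
```

```text
t 6.2 pos [ 0.4598 -0.0717  0.0559] psi 107.98 q [ 27.2  25.2 -31.2 123.4  22.   36.5  -1.4] F [-0.8  0.  -3. ] M [-0.02 -0.07 -0.01] w 0.684
off [0.0032, -0.0009, 0.0089] dr [0.19, 0.21, -0.12] rows 0.2 0.0
```

step_arm(
  increments=[
    {"fingers":0.05,"offset":[0.001,0,0.004],"dr":[0,0,0]},
    {"fingers":0.05,"offset":[0.001,0,0.006],"dr":[0,0,0]},
    {"fingers":0.05,"offset":[0.001,0,0.008],"dr":[0,0,0]},
    {"fingers":0.05,"offset":[0.001,0,0.009],"dr":[0,0,0]},
    {"fingers":0.05,"offset":[0.001,0,0.009],"dr":[0,0,0]},
  ],
)

```text
t: 6.7
position: [0.4599, -0.0709, 0.0474]
orientation: [[-0.309, 0.951, 0.005], [0.951, 0.309, -0.003], [-0.004, 0.004, -1.0]]
ft_force: [-0.0, 0.2, -2.5]
gripper_width: 0.68
```

```bash
python3 plan.py .458 -.069 .047 108.1
```

```text
t 6.7 pos [ 0.4599 -0.0709  0.0474] psi 107.97 q [ 26.6  26.  -30.6 123.7  22.9  35.4  -2.4] F [-0.   0.2 -2.5] M [ 0.01 -0.05 -0.  ] w 0.68
off [0.0024, -0.0012, 0.0004] dr [0.23, 0.23, -0.13] rows 0.1 0.0
```

step_arm(
  increments=[
    {"fingers":0.05,"offset":[0,0,0.001],"dr":[0,0,0]},
    {"fingers":0.05,"offset":[0,0,0.002],"dr":[0,0,0]},
    {"fingers":0.05,"offset":[0,0,0.003],"dr":[0,0,0]},
    {"fingers":0.05,"offset":[0,0,0.003],"dr":[0,0,0]},
  ],
)

```text
t: 7.1
position: [0.4602, -0.0713, 0.0465]
orientation: [[-0.309, 0.951, 0.005], [0.951, 0.309, -0.005], [-0.006, 0.003, -1.0]]
ft_force: [-8.6, -0.5, 27.9]
gripper_width: 0.679
```

step_arm(
  increments=[
    {"fingers":0.05,"offset":[0.001,0,-0.002],"dr":[0,0,0]},
    {"fingers":0.05,"offset":[0.002,0,-0.002],"dr":[0,0,0]},
    {"fingers":0.05,"offset":[0.003,0,-0.002],"dr":[0,0,0]},
    {"fingers":0.05,"offset":[0.004,0,-0.002],"dr":[0,0,0]},
    {"fingers":0.05,"offset":[0.004,0,-0.002],"dr":[0,0,0]},
  ],
)

```text
t: 7.6
position: [0.4591, -0.0675, 0.0466]
orientation: [[-0.308, 0.951, 0.006], [0.951, 0.308, -0.003], [-0.005, 0.005, -1.0]]
ft_force: [0.6, -2.4, 3.6]
gripper_width: 0.681
```

```bash
cat > fx.py <<'E'
from workcell import status
import numpy as np
s=status.sense();a=np.radians(18.05);R=np.array([[np.cos(a),np.sin(a)],[-np.sin(a),np.cos(a)]])
print("t",round(s["t"],2),"fix xy mm",np.round(R@(s["position"][:2]-[.4645,-.063])*1e3,1),"z",round(s["position"][2]*1e3,1),"F fix",np.round(R@s["ft_force"][:2],1),round(s["ft_force"][2],1),"M",np.round(s["moment"],2),"w mm",round(s["gripper_width"]*87.8,1),"psi",round(np.degrees(np.arctan2(s["orientation"][1,0],s["orientation"][0,0])),2),"tz",np.round(s["orientation"][:,2],3),"q7",round(s["q"][6],1))
E
python3 fx.py
```

```text
t 7.6 fix xy mm [-6.5 -2.6] z 46.6 F fix [-0.2 -2.4] 3.6 M [-0.84 -0.12  0.04] w mm 59.8 psi 107.96 tz [ 0.006 -0.003 -1.   ] q7 -3.0
```

step_arm(
  increments=[
    {"fingers":0.05,"offset":[0.001,0,0],"dr":[0,0,0]},
    {"fingers":0.05,"offset":[0.002,0,0],"dr":[0,0,0]},
    {"fingers":0.05,"offset":[0.002,0,0],"dr":[0,0,0]},
  ],
)

```text
t: 7.9
position: [0.4588, -0.0668, 0.0466]
orientation: [[-0.307, 0.952, 0.006], [0.952, 0.307, -0.004], [-0.006, 0.005, -1.0]]
ft_force: [3.2, -8.0, 1.5]
gripper_width: 0.684
```

```bash
python3 fx.py
```

```text
t 7.9 fix xy mm [-6.6 -1.8] z 46.6 F fix [ 0.6 -8.6] 1.5 M [-1.75 -0.55 -0.01] w mm 60.1 psi 107.89 tz [ 0.006 -0.004 -1.   ] q7 -3.2
```

step_arm(
  increments=[
    {"fingers":0.05,"offset":[-0.001,0.001,0],"dr":[0,0,0]},
    {"fingers":0.05,"offset":[-0.001,0.002,0],"dr":[0,0,0]},
    {"fingers":0.05,"offset":[-0.001,0.003,0],"dr":[0,0,0]},
    {"fingers":0.05,"offset":[-0.001,0.004,0],"dr":[0,0,0]},
    {"fingers":0.05,"offset":[-0.001,0.004,0],"dr":[0,0,0]},
  ],
)

```text
t: 8.4
position: [0.459, -0.0668, 0.0464]
orientation: [[-0.308, 0.952, -0.001], [0.952, 0.308, -0.006], [-0.005, -0.003, -1.0]]
ft_force: [-9.3, -6.8, 19.0]
gripper_width: 0.681
```

```bash
python3 fx.py
```

```text
t 8.4 fix xy mm [-6.4 -1.9] z 46.4 F fix [-10.9  -3.6] 19.0 M [-1.54  1.88  0.16] w mm 59.8 psi 107.91 tz [-0.001 -0.006 -1.   ] q7 -3.3
```

Run:
```python
from workcell import capture
from h import *
for n,c in(("top",(270,410,110,250,5)),("side",(250,370,110,230,6.6))):
    d=capture(n);crop(d,*c,f"pics/{n}5.png"); pickle.dump(d,open(f"{n}5.pkl","wb"))
```

```text
(no output)
```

View pics/side5.png

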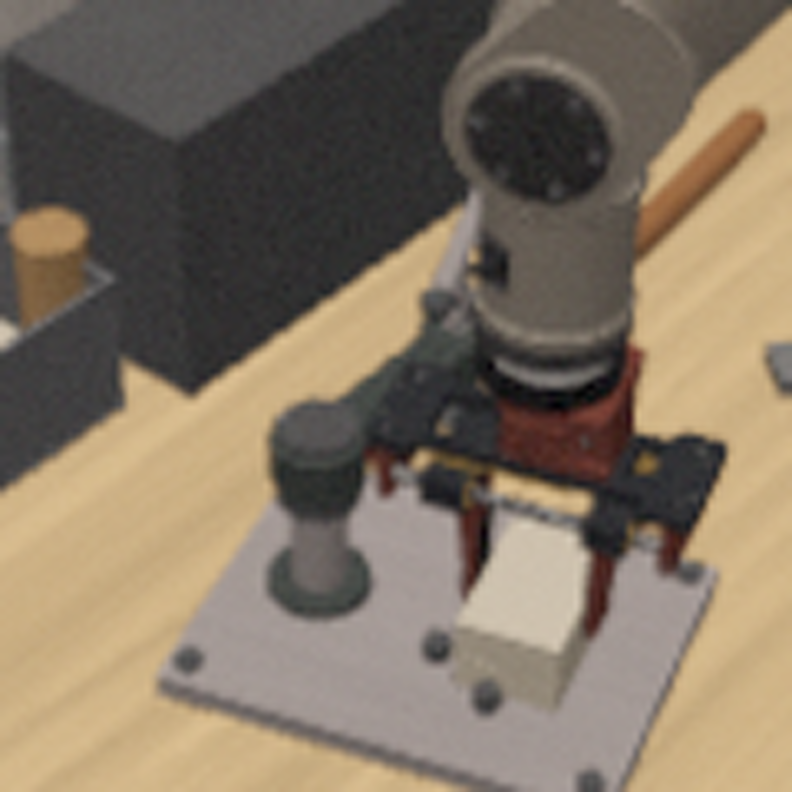

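View pics/top5.png

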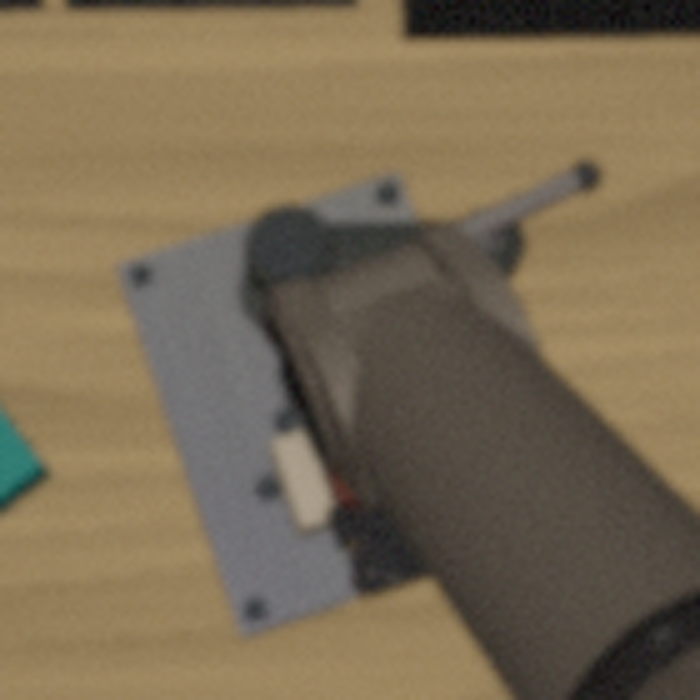

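The body's end at (385,430) in the side crop is up against the clamp arm, while the mould sits flat near the dowels. I'll back off, let go, and push it home with shut fingers from the -x side.

step_arm(
  increments=[
    {"fingers":0.05,"offset":[0,-0.004,0],"dr":[0,0,0]},
    {"fingers":0.05,"offset":[0,-0.004,0],"dr":[0,0,0]},
    {"fingers":0.0878,"offset":[0,-0.004,0],"dr":[0,0,0]},
    {"fingers":0.0878,"offset":[0,-0.004,0],"dr":[0,0,0]},
    {"fingers":0.0878,"offset":[0,-0.004,0],"dr":[0,0,0]},
  ],
)

```text
t: 9.0
position: [0.458, -0.0653, 0.0461]
orientation: [[-0.309, 0.951, 0.004], [0.951, 0.309, -0.002], [-0.003, 0.004, -1.0]]
ft_force: [0.2, -0.4, 0.1]
gripper_width: 0.917
```

step_arm(
  increments=[
    {"fingers":0.0878,"offset":[0,0,0],"dr":[0,0,0]},
    {"fingers":0.0878,"offset":[0,0,-0.04],"dr":[0,0,0]},
    {"fingers":0.0878,"offset":[0,0,-0.08],"dr":[0,0,0]},
    {"fingers":0.0878,"offset":[0,0,-0.08],"dr":[0,0,0]},
  ],
)

```text
t: 9.4
position: [0.4611, -0.0656, 0.1304]
orientation: [[-0.309, 0.951, 0.013], [0.951, 0.309, -0.003], [-0.007, 0.011, -1.0]]
ft_force: [0.3, 0.3, 0.5]
gripper_width: 1.001
```

```bash
python3 fx.py
python3 - <<'E'
from workcell import capture
from h import *
for n,c in(("top",(270,410,110,250,5)),("side",(250,370,110,230,6.6))):
    d=capture(n);crop(d,*c,f"pics/{n}6.png"); pickle.dump(d,open(f"{n}6.pkl","wb"))
E
```

```text
t 9.4 fix xy mm [-4.1 -1.4] z 130.4 F fix [0.4 0.2] 0.5 M [-0.02 -0.07 -0.01] w mm 87.9 psi 107.98 tz [ 0.013 -0.003 -1.   ] q7 4.0
```

View pics/side6.png

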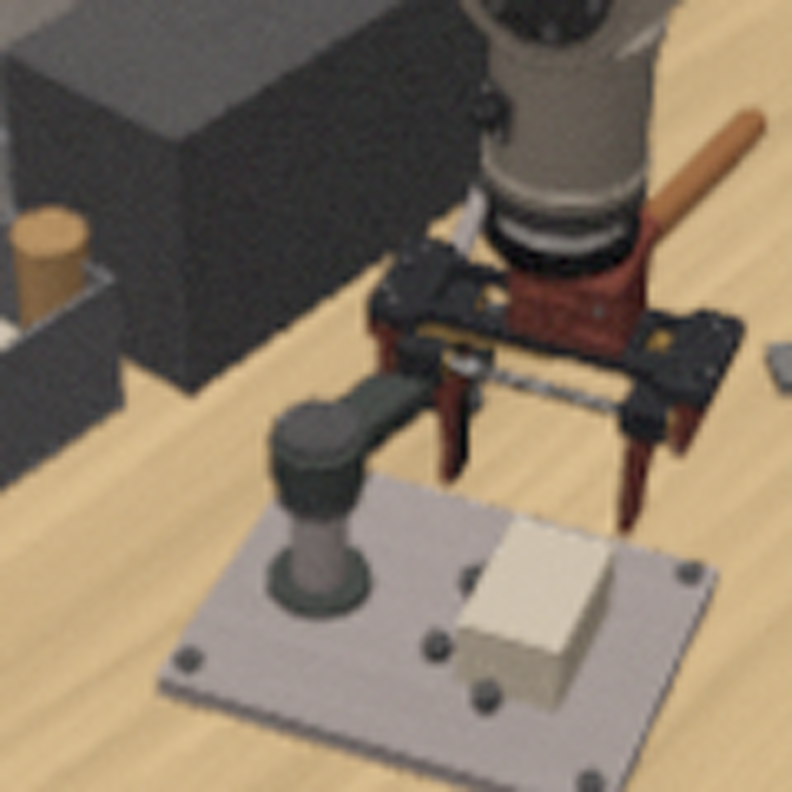

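```bash
python3 plan.py .419 -.089 .13 18.05
```

```text
t 9.5 pos [ 0.4583 -0.066   0.1269] psi 107.96 q [ 31.1  18.2 -35.6 120.9  15.2  44.8   3.9] F [-0.1 -1.  -0. ] M [-0.   -0.1  -0.03] w 1.001
off [-0.0097, -0.0445, -0.0033] dr [0.47, -0.02, 89.91] rows 0.9 10.5
```

step_arm(
  increments=[
    {"fingers":0.0,"offset":[-0.01,-0.0445,-0.005],"dr":[0.4,0,45]},
    {"fingers":0.0,"offset":[-0.01,-0.0445,-0.005],"dr":[0.4,0,45]},
    {"fingers":0.0,"offset":[-0.01,-0.0445,-0.005],"dr":[0.4,0,45]},
    {"fingers":0.0,"offset":[-0.01,-0.0445,-0.005],"dr":[0.4,0,45]},
    {"fingers":0.0,"offset":[-0.01,-0.0445,-0.005],"dr":[0.4,0,45]},
  ],
)

```text
t: 10.0
position: [0.4174, -0.0891, 0.1298]
orientation: [[0.428, 0.904, -0.004], [0.904, -0.428, -0.002], [-0.003, -0.003, -1.0]]
ft_force: [-0.7, -0.3, -0.1]
gripper_width: 0.584
```

```bash
python3 plan.py .419 -.089 .13 18.05
```

```text
t 10.0 pos [ 0.4174 -0.0891  0.1298] psi 64.65 q [ 28.8  13.7 -28.2 125.1   9.5  43.4 -31. ] F [-0.7 -0.3 -0.1] M [-0.05 -0.02 -0.01] w 0.584
off [0.0008, 0.0014, -0.0002] dr [-0.1, 0.25, 46.6] rows 0.0 5.4
```

step_arm(
  increments=[
    {"fingers":0.0,"offset":[0,0,0],"dr":[0,0.2,46.6]},
    {"fingers":0.0,"offset":[0,0,0],"dr":[0,0.2,46.6]},
    {"fingers":0.0,"offset":[0,0,0],"dr":[0,0.2,46.6]},
    {"fingers":0.0,"offset":[0,0,0],"dr":[0,0.2,46.6]},
    {"fingers":0.0,"offset":[0,0,0],"dr":[0,0.2,46.6]},
  ],
)

```text
t: 10.5
position: [0.4174, -0.089, 0.1297]
orientation: [[0.929, 0.37, -0.002], [0.37, -0.929, 0.0], [-0.002, -0.001, -1.0]]
ft_force: [-0.0, -1.0, 0.7]
gripper_width: 0.125
```

```bash
python3 plan.py .419 -.089 .04 18.05; python3 fx.py
```

```text
t 10.5 pos [ 0.4174 -0.089   0.1297] psi 21.69 q [ 22.6  12.8 -21.1 125.5   6.7  42.8 -71.3] F [-0.  -1.   0.7] M [-0.02 -0.01 -0.02] w 0.125
off [0.0017, 0.0007, 0.0897] dr [-0.07, 0.11, 3.64] rows 1.8 0.4
t 10.5 fix xy mm [-52.8 -10.1] z 129.7 F fix [-0.3 -0.9] 0.7 M [-0.02 -0.01 -0.02] w mm 11.0 psi 21.69 tz [-0.002  0.    -1.   ] q7 -71.3
```

step_arm(
  increments=[
    {"fingers":0.0,"offset":[-0.001,0.001,0.045],"dr":[0,0,3.6]},
    {"fingers":0.0,"offset":[-0.001,0.001,0.085],"dr":[0,0,3.6]},
    {"fingers":0.0,"offset":[-0.001,0.001,0.092],"dr":[0,0,3.6]},
    {"fingers":0.0,"offset":[-0.001,0.001,0.092],"dr":[0,0,3.6]},
  ],
)

```text
t: 10.9
position: [0.4164, -0.09, 0.0378]
orientation: [[0.948, 0.317, -0.004], [0.317, -0.948, 0.001], [-0.004, -0.002, -1.0]]
ft_force: [0.3, 0.2, 0.7]
gripper_width: 0.006
```

```bash
python3 plan.py .419 -.089 .04 18.05; python3 fx.py
```

```text
t 10.9 pos [ 0.4164 -0.09    0.0378] psi 18.48 q [ 18.9  22.6 -17.6 129.2  13.3  30.  -80.6] F [0.3 0.2 0.7] M [-0.    0.01 -0.03] w 0.006
off [0.0028, -0.0001, -0.0022] dr [-0.13, 0.21, 0.43] rows 0.1 0.1
t 10.9 fix xy mm [-54.1 -10.7] z 37.8 F fix [0.3 0.1] 0.7 M [-0.    0.01 -0.03] w mm 0.5 psi 18.48 tz [-0.004  0.001 -1.   ] q7 -80.6
```

step_arm(
  increments=[
    {"fingers":0.0,"offset":[0.003,0,0],"dr":[0,0,0]},
    {"fingers":0.0,"offset":[0.005,0,0],"dr":[0,0,0]},
    {"fingers":0.0,"offset":[0.007,0,0],"dr":[0,0,0]},
    {"fingers":0.0,"offset":[0.009,0,0],"dr":[0,0,0]},
    {"fingers":0.0,"offset":[0.01,0,0],"dr":[0,0,0]},
  ],
)

```text
t: 11.4
position: [0.4277, -0.0876, 0.0397]
orientation: [[0.949, 0.316, 0.001], [0.316, -0.949, -0.0], [0.001, 0.001, -1.0]]
ft_force: [-2.7, -1.5, 2.0]
gripper_width: 0.004
```

```bash
python3 fx.py
```

```text
t 11.4 fix xy mm [-42.6 -12. ] z 39.7 F fix [-3.  -0.6] 2.0 M [-0.38  0.67 -0.03] w mm 0.4 psi 18.41 tz [ 0.001 -0.    -1.   ] q7 -81.1
```

step_arm(
  increments=[
    {"fingers":0.0,"offset":[0.001,0,0],"dr":[0,0,0]},
    {"fingers":0.0,"offset":[0.002,0,0],"dr":[0,0,0]},
    {"fingers":0.0,"offset":[0.002,0,0],"dr":[0,0,0]},
  ],
)

```text
t: 11.7
position: [0.4295, -0.0867, 0.0392]
orientation: [[0.949, 0.316, 0.001], [0.316, -0.949, -0.0], [0.001, 0.0, -1.0]]
ft_force: [-2.8, -2.1, 1.9]
gripper_width: 0.007
```

```bash
python3 fx.py
```

```text
t 11.7 fix xy mm [-40.6 -11.7] z 39.2 F fix [-3.3 -1.1] 1.9 M [-0.36  0.59  0.04] w mm 0.7 psi 18.43 tz [ 0.001 -0.    -1.   ] q7 -81.2
```

step_arm(
  increments=[
    {"fingers":0.0,"offset":[0.001,0,0],"dr":[0,0,0]},
    {"fingers":0.0,"offset":[0.002,0,0],"dr":[0,0,0]},
    {"fingers":0.0,"offset":[0.003,0,0],"dr":[0,0,0]},
  ],
)

```text
t: 12.0
position: [0.4296, -0.0865, 0.0387]
orientation: [[0.949, 0.315, -0.005], [0.315, -0.949, -0.001], [-0.005, -0.001, -1.0]]
ft_force: [-9.5, -4.9, 7.1]
gripper_width: 0.003
```

```bash
python3 fx.py
```

```text
t 12.0 fix xy mm [-40.5 -11.5] z 38.7 F fix [-10.5  -1.7] 7.1 M [-0.84  2.06  0.04] w mm 0.2 psi 18.39 tz [-0.005 -0.001 -1.   ] q7 -81.4
```

step_arm(
  increments=[
    {"fingers":0.0,"offset":[-0.012,0,0.001],"dr":[0,0,0]},
    {"fingers":0.0,"offset":[-0.015,0.03,0.001],"dr":[0,0,0]},
    {"fingers":0.0,"offset":[-0.015,0.064,0.001],"dr":[0,0,0]},
    {"fingers":0.0,"offset":[0.015,0.066,0.001],"dr":[0,0,0]},
    {"fingers":0.0,"offset":[0.038,0.062,0.001],"dr":[0,0,0]},
  ],
)

```text
t: 12.5
position: [0.4902, -0.1341, 0.0385]
orientation: [[0.95, 0.312, 0.004], [0.312, -0.95, -0.0], [0.004, 0.001, -1.0]]
ft_force: [-0.2, 0.4, -0.4]
gripper_width: 0.006
```

```bash
python3 fx.py
```

```text
t 12.5 fix xy mm [  2.4 -75.6] z 38.5 F fix [-0.1  0.4] -0.4 M [0.02 0.   0.03] w mm 0.6 psi 18.21 tz [ 0.004 -0.    -1.   ] q7 -75.9
```

Now push +y (tool -y).

step_arm(
  increments=[
    {"fingers":0.0,"offset":[-0.002,-0.004,0],"dr":[0,0,0]},
    {"fingers":0.0,"offset":[-0.002,-0.007,0],"dr":[0,0,0]},
    {"fingers":0.0,"offset":[-0.002,-0.009,0],"dr":[0,0,0]},
    {"fingers":0.0,"offset":[-0.002,-0.011,0],"dr":[0,0,0]},
    {"fingers":0.0,"offset":[-0.002,-0.013,0],"dr":[0,0,0]},
  ],
)

```text
t: 13.0
position: [0.4814, -0.121, 0.0383]
orientation: [[0.949, 0.316, 0.001], [0.316, -0.949, -0.0], [0.0, 0.0, -1.0]]
ft_force: [-0.1, -0.2, 0.5]
gripper_width: 0.006
```

```bash
python3 fx.py
```

```text
t 13.0 fix xy mm [ -1.9 -60.4] z 38.3 F fix [-0.2 -0.1] 0.5 M [-0.01  0.04  0.02] w mm 0.5 psi 18.41 tz [ 0.001 -0.    -1.   ] q7 -77.2
```

step_arm(
  increments=[
    {"fingers":0.0,"offset":[0,-0.001,0],"dr":[0,0,0]},
    {"fingers":0.0,"offset":[0,-0.002,0],"dr":[0,0,0]},
    {"fingers":0.0,"offset":[0,-0.003,0],"dr":[0,0,0]},
  ],
)

```text
t: 13.3
position: [0.4811, -0.118, 0.0383]
orientation: [[0.949, 0.316, 0.001], [0.316, -0.949, 0.0], [0.001, 0.0, -1.0]]
ft_force: [-0.3, 0.1, 0.4]
gripper_width: 0.005
```

```bash
python3 fx.py
```

```text
t 13.3 fix xy mm [ -1.3 -57.5] z 38.3 F fix [-0.2  0.2] 0.4 M [ 0.   -0.02  0.05] w mm 0.4 psi 18.42 tz [ 0.001  0.    -1.   ] q7 -77.6
```

step_arm(
  increments=[
    {"fingers":0.0,"offset":[0,-0.001,0],"dr":[0,0,0]},
    {"fingers":0.0,"offset":[0,-0.002,0],"dr":[0,0,0]},
    {"fingers":0.0,"offset":[0,-0.003,0],"dr":[0,0,0]},
    {"fingers":0.0,"offset":[0,-0.004,0],"dr":[0,0,0]},
  ],
)

```text
t: 13.7
position: [0.4805, -0.1161, 0.0387]
orientation: [[0.949, 0.315, 0.002], [0.315, -0.949, -0.002], [0.002, 0.003, -1.0]]
ft_force: [0.7, -8.3, 1.5]
gripper_width: 0.007
```

```bash
python3 fx.py
```

```text
t 13.7 fix xy mm [ -1.2 -55.4] z 38.7 F fix [-1.8 -8.1] 1.5 M [-1.6  -0.26  0.03] w mm 0.6 psi 18.35 tz [ 0.002 -0.002 -1.   ] q7 -78.0
```

step_arm(
  increments=[
    {"fingers":0.0,"offset":[0,-0.001,0],"dr":[0,0,0]},
    {"fingers":0.0,"offset":[0,-0.002,0],"dr":[0,0,0]},
    {"fingers":0.0,"offset":[0,-0.003,0],"dr":[0,0,0]},
  ],
)

```text
t: 14.0
position: [0.4805, -0.1156, 0.0393]
orientation: [[0.95, 0.313, 0.004], [0.313, -0.95, -0.004], [0.002, 0.005, -1.0]]
ft_force: [2.0, -14.6, 5.0]
gripper_width: 0.008
```

```bash
python3 fx.py
```

```text
t 14.0 fix xy mm [ -1.1 -55. ] z 39.3 F fix [ -2.7 -14.5] 5.0 M [-2.94 -0.39  0.12] w mm 0.7 psi 18.24 tz [ 0.004 -0.004 -1.   ] q7 -78.3
```

step_arm(
  increments=[
    {"fingers":0.0,"offset":[0,0.02,0],"dr":[0,0,0]},
    {"fingers":0.0,"offset":[-0.01,0.04,-0.04],"dr":[0,0,0]},
    {"fingers":0.0,"offset":[-0.02,0.06,-0.08],"dr":[0,0,0]},
    {"fingers":0.0,"offset":[-0.02,0.09,-0.12],"dr":[0,0,0]},
    {"fingers":0.0,"offset":[-0.02,0.12,-0.15],"dr":[0,0,0]},
  ],
)

```text
t: 14.5
position: [0.4981, -0.2322, 0.191]
orientation: [[0.949, 0.317, 0.003], [0.317, -0.949, -0.0], [0.002, 0.001, -1.0]]
ft_force: [0.8, -0.4, -0.9]
gripper_width: 0.004
```

```bash
python3 fx.py
cat > chk.py <<'E'
import sys
from workcell import capture
from h import *
k=sys.argv[1]
a=np.radians(18.1);c,s=np.cos(a),np.sin(a)
for n,cr in(("top",(270,410,110,250,5)),("side",(250,370,110,230,6.6))):
    d=capture(n);crop(d,*cr,f"pics/{n}{k}.png"); pickle.dump(d,open(f"{n}{k}.pkl","wb"))
    C=cloud(d); z=C[...,2]; g=d["img"].astype(int)
    # plate
    bx=(C[...,0]>.36)&(C[...,0]<.72)&(C[...,1]>-.21)&(C[...,1]<.11)
    bm=(C[...,0]>.39)&(C[...,0]<.54)&(C[...,1]>-.14)&(C[...,1]<.02)&(z>.058)&(z<.078)
    P=C[bm]; print(n,"mould top",cv2.minAreaRect(P[:,:2].astype(np.float32)),np.median(P[:,2]),len(P))
E
python3 chk.py 7
```

```text
t 14.5 fix xy mm [ -20.5 -171.3] z 191.0 F fix [ 0.6 -0.6] -0.9 M [ 0.03 -0.04  0.01] w mm 0.3 psi 18.46 tz [ 0.003 -0.    -1.   ] q7 -59.5
top mould top ((0.46599626541137695, -0.06531056016683578), (0.06038214638829231, 0.09053259342908859), 18.85912322998047) 0.06902510352523683 560
side mould top ((0.4643085300922394, -0.06175022944808006), (0.059359967708587646, 0.09858043491840363), 18.392240524291992) 0.06661995401908932 330
```

View pics/side7.png

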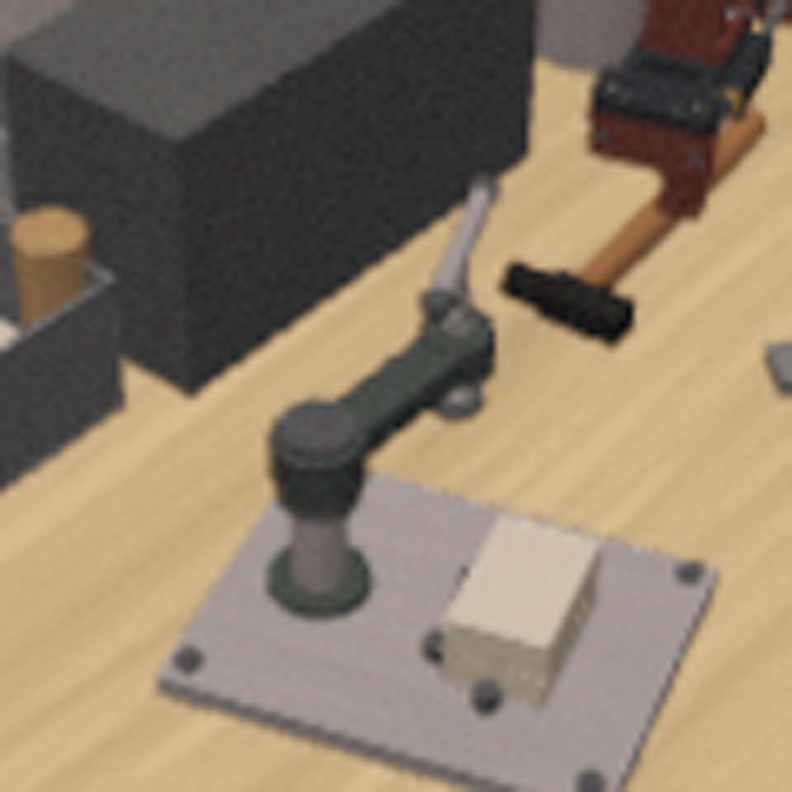

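View pics/top7.png

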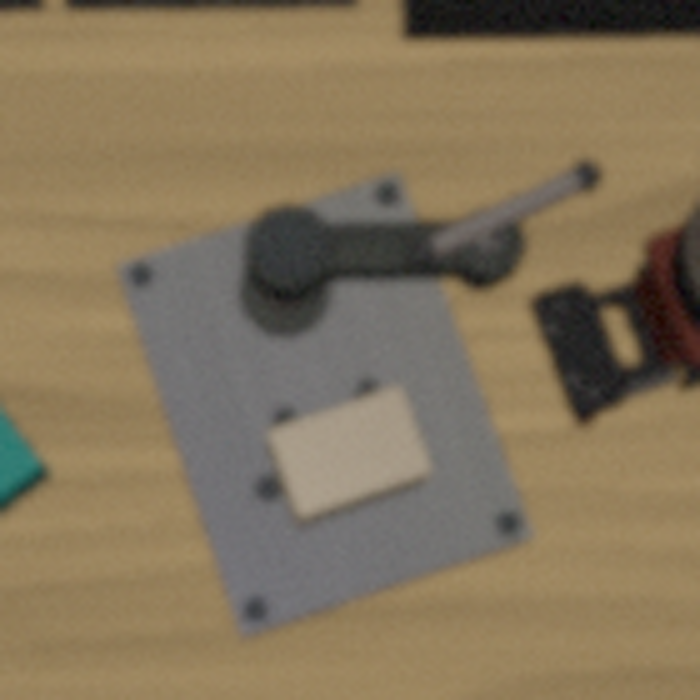

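The mould sits against all three dowels: top crop (285,412), (367,385) and (267,487) all touch its faces, and yaw matches the plate. Next I'll grip the T-bar.

```bash
python3 plan.py .580 -.146 .235 114
```

```text
t 14.6 pos [ 0.5007 -0.2365  0.1928] psi 18.11 q [ 33.6  18.6 -18.1 107.1   7.1  54.7 -59.6] F [-0.5 -0.8 -0.3] M [ 0.02 -0.06  0.01] w 0.005
off [0.1038, -0.0611, -0.0419] dr [0.65, 0.03, -95.89] rows 2.6 11.2
```

step_arm(
  increments=[
    {"fingers":0.06,"offset":[0,0,-0.045],"dr":[0.6,0,-43]},
    {"fingers":0.06,"offset":[0.05,-0.03,-0.045],"dr":[0.6,0,-43]},
    {"fingers":0.06,"offset":[0.104,-0.061,-0.045],"dr":[0.6,0,-43]},
    {"fingers":0.06,"offset":[0.104,-0.061,-0.045],"dr":[0.6,0,-43]},
    {"fingers":0.06,"offset":[0.104,-0.061,-0.045],"dr":[0.6,0,-43]},
  ],
)

```text
t: 15.1
position: [0.5784, -0.1349, 0.2323]
orientation: [[0.467, 0.884, -0.006], [0.884, -0.467, 0.011], [0.007, -0.011, -1.0]]
ft_force: [-0.2, 0.3, 0.7]
gripper_width: 0.42
```

```bash
python3 plan.py .580 -.146 .235 114
```

```text
t 15.1 pos [ 0.5784 -0.1349  0.2323] psi 62.17 q [ 29.7  22.1 -28.8  98.   11.   63.2 -30.2] F [-0.2  0.3  0.7] M [ 0.01 -0.02  0.03] w 0.42
off [-0.0091, 0.0065, -0.0028] dr [-0.4, -0.65, -51.83] rows 0.2 6.0
```

step_arm(
  increments=[
    {"fingers":0.05,"offset":[0,0,0],"dr":[0,0,-52]},
    {"fingers":0.05,"offset":[0,0,0],"dr":[0,0,-52]},
    {"fingers":0.05,"offset":[0,0,0],"dr":[0,0,-52]},
    {"fingers":0.05,"offset":[0,0,0],"dr":[0,0,-52]},
    {"fingers":0.05,"offset":[0,0,0],"dr":[0,0,-52]},
  ],
)

```text
t: 15.6
position: [0.5762, -0.1394, 0.232]
orientation: [[-0.255, 0.967, -0.008], [0.967, 0.255, 0.009], [0.011, -0.005, -1.0]]
ft_force: [-0.1, 0.1, -0.2]
gripper_width: 0.565
```

```bash
python3 plan.py .580 -.146 .166 114;  python3 - <<'E'
from workcell import capture
from h import *
for n,c in(("side",(270,370,90,190,8)),):
    d=capture(n);crop(d,*c,f"pics/{n}8.png"); pickle.dump(d,open(f"{n}8.pkl","wb"))
E
```

```text
t 15.6 pos [ 0.5762 -0.1394  0.232 ] psi 104.8 q [ 36.1  23.6 -37.1  97.8  15.   64.3   9.5] F [-0.1  0.1 -0.2] M [-0.05 -0.09 -0.05] w 0.565
off [-0.008, 0.0023, 0.066] dr [-0.25, -0.63, -9.2] rows 1.3 1.1
```

View pics/side8.png

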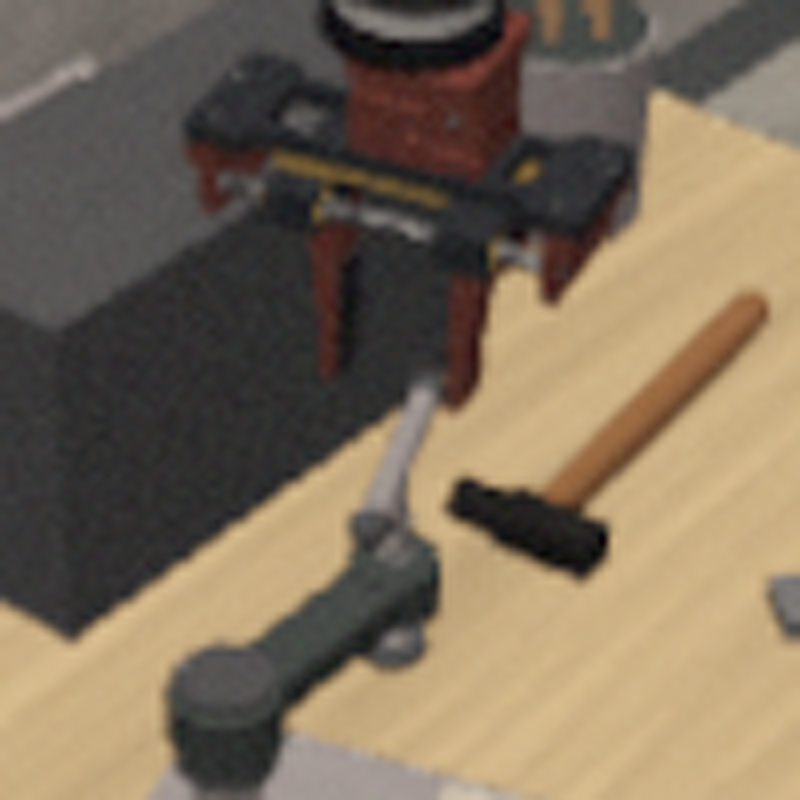

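step_arm(
  increments=[
    {"fingers":0.05,"offset":[-0.007,0.0025,0],"dr":[-0.2,-0.6,-9.2]},
    {"fingers":0.05,"offset":[-0.007,0.0025,0.0],"dr":[-0.2,-0.6,-9.2]},
    {"fingers":0.05,"offset":[-0.007,0.0025,0.02],"dr":[-0.2,-0.6,-9.2]},
    {"fingers":0.05,"offset":[-0.007,0.0025,0.03],"dr":[-0.2,-0.6,-9.2]},
    {"fingers":0.05,"offset":[-0.007,0.0025,0.03],"dr":[-0.2,-0.6,-9.2]},
  ],
)

```text
t: 16.15
position: [0.5796, -0.1461, 0.2013]
orientation: [[-0.398, 0.917, -0.003], [0.917, 0.398, 0.0], [0.001, -0.003, -1.0]]
ft_force: [0.7, 1.1, 0.1]
gripper_width: 0.572
```

```bash
python3 plan.py .580 -.146 .166 114;  python3 - <<'E'
from workcell import capture
from h import *
for n,c in(("side",(270,370,90,190,8)),):
    d=capture(n);crop(d,*c,f"pics/{n}9.png"); pickle.dump(d,open(f"{n}9.pkl","wb"))
E
```

```text
t 16.15 pos [ 0.5796 -0.1461  0.2013] psi 113.45 q [ 36.8  25.9 -37.9  99.2  17.8  61.2  16.4] F [0.7 1.1 0.1] M [ 0.02 -0.1   0.06] w 0.572
off [-0.0001, 0.0005, 0.0353] dr [-0.15, -0.08, -0.55] rows 0.7 0.1
```

View pics/side9.png

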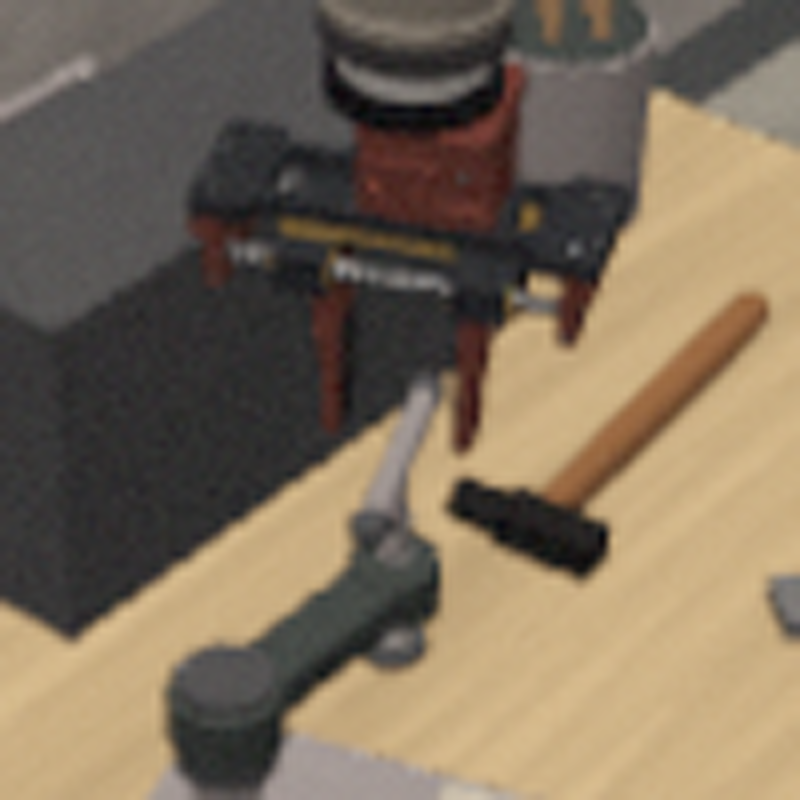

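step_arm(
  increments=[
    {"fingers":0.05,"offset":[0,0,0.02],"dr":[0,0,0]},
    {"fingers":0.05,"offset":[0,0,0.035],"dr":[0,0,0]},
    {"fingers":0.05,"offset":[0,0,0.035],"dr":[0,0,0]},
    {"fingers":0.005,"offset":[0,0,0.035],"dr":[0,0,0]},
    {"fingers":0.005,"offset":[0,0,0.035],"dr":[0,0,0]},
  ],
  squeeze=25,
)

```text
t: 16.7
position: [0.5817, -0.1467, 0.1691]
orientation: [[-0.4, 0.917, 0.002], [0.917, 0.4, -0.001], [-0.002, 0.002, -1.0]]
ft_force: [0.5, 0.7, 0.1]
gripper_width: 0.426
```

step_arm(
  increments=[
    {"fingers":0.005,"offset":[0,0,0],"dr":[0,0,0]},
    {"fingers":0.005,"offset":[0,0,0],"dr":[0,0,0]},
    {"fingers":0.005,"offset":[0,0,0],"dr":[0,0,0]},
  ],
)

```text
t: 17.0
position: [0.5812, -0.1468, 0.1686]
orientation: [[-0.4, 0.917, 0.001], [0.917, 0.4, -0.001], [-0.002, 0.001, -1.0]]
ft_force: [0.1, 0.5, 0.9]
gripper_width: 0.151
```

```bash
python3 plan.py .580 -.146 .166 114;python3 fx.py
```

```text
t 17.0 pos [ 0.5812 -0.1468  0.1686] psi 113.57 q [ 36.1  27.9 -37.1 101.   19.6  57.6  15.1] F [0.1 0.5 0.9] M [ 0.04 -0.11  0.18] w 0.151
off [0.0012, -0.0008, 0.0026] dr [0.05, 0.09, -0.43] rows 0.1 0.1
t 17.0 fix xy mm [  85.  -115.8] z 168.6 F fix [0.3 0.4] 0.9 M [ 0.04 -0.11  0.18] w mm 13.2 psi 113.57 tz [ 0.001 -0.001 -1.   ] q7 15.1
```

```bash
cat > arc.py <<'E'
import sys,numpy as np
from workcell import status
s=status.sense();P=np.array([.5785,-.0257]);Rt=s["orientation"];r=s["position"][:2]-P
print("r",np.round(r,4),np.linalg.norm(r),"arm ang from home",np.degrees(np.arctan2(r[1],r[0]))%360-198.1)
r=r/np.linalg.norm(r)*.12
for a in map(float,sys.argv[1:]):
    t=np.radians(-a);R=np.array([[np.cos(t),-np.sin(t)],[np.sin(t),np.cos(t)]])
    d=R@r-r; o=Rt.T@np.r_[d,0]; print(a,np.round(o[:2],4).tolist(),np.round(s["position"][:2]+d,4))
E
python3 arc.py 6 13 20 27 34
```

```text
r [ 0.0027 -0.1211] 0.1211251312565203 arm ang from home 73.19462284434186
6.0 [0.0054, -0.0114] [ 0.5687 -0.1464]
13.0 [0.0131, -0.0238] [ 0.5542 -0.1443]
20.0 [0.0223, -0.0352] [ 0.54   -0.1405]
27.0 [0.0328, -0.0455] [ 0.5265 -0.1349]
34.0 [0.0444, -0.0543] [ 0.5137 -0.1278]
```

step_arm(
  increments=[
    {"fingers":0.005,"offset":[0.0054,-0.0114,0],"dr":[0,0,6]},
    {"fingers":0.005,"offset":[0.0131,-0.0238,0],"dr":[0,0,13]},
    {"fingers":0.005,"offset":[0.0223,-0.0352,0],"dr":[0,0,20]},
    {"fingers":0.005,"offset":[0.0328,-0.0455,0],"dr":[0,0,27]},
    {"fingers":0.005,"offset":[0.0444,-0.0543,0],"dr":[0,0,34]},
  ],
)

```text
t: 17.5
position: [0.5135, -0.1275, 0.1686]
orientation: [[0.186, 0.983, 0.002], [0.983, -0.186, -0.001], [-0.001, 0.002, -1.0]]
ft_force: [1.3, 0.9, -0.7]
gripper_width: 0.151
```

```bash
python3 fx.py; python3 arc.py 6 12 18 24 30
```

```text
t 17.5 fix xy mm [ 26.6 -76.5] z 168.6 F fix [1.6 0.5] -0.7 M [ 0.11 -0.3   0.13] w mm 13.3 psi 79.3 tz [ 0.002 -0.001 -1.   ] q7 -15.6
r [-0.065  -0.1018] 0.120767334039572 arm ang from home 39.362128104606285
6.0 [0.0053, -0.0114] [ 0.5033 -0.1202]
12.0 [0.0117, -0.0222] [ 0.4939 -0.1119]
18.0 [0.0192, -0.0322] [ 0.4854 -0.1026]
24.0 [0.0278, -0.0414] [ 0.478  -0.0925]
30.0 [0.0372, -0.0497] [ 0.4716 -0.0817]
```

step_arm(
  increments=[
    {"fingers":0.005,"offset":[0.0053,-0.0114,0],"dr":[0,0,6]},
    {"fingers":0.005,"offset":[0.0117,-0.0222,0],"dr":[0,0,12]},
    {"fingers":0.005,"offset":[0.0192,-0.0322,0],"dr":[0,0,18]},
    {"fingers":0.005,"offset":[0.0278,-0.0414,0],"dr":[0,0,24]},
    {"fingers":0.005,"offset":[0.0372,-0.0497,0],"dr":[0,0,30]},
  ],
)

```text
t: 18.0
position: [0.4718, -0.0815, 0.1686]
orientation: [[0.651, 0.759, 0.003], [0.759, -0.651, -0.001], [0.001, 0.003, -1.0]]
ft_force: [1.9, 1.8, 0.1]
gripper_width: 0.155
```

```bash
python3 fx.py; python3 arc.py 3 6 8 10 12
```

```text
t 18.0 fix xy mm [  1.2 -19.9] z 168.6 F fix [2.4 1.1] 0.1 M [ 0.14 -0.38  0.25] w mm 13.6 psi 49.37 tz [ 0.003 -0.001 -1.   ] q7 -47.0
r [-0.1067 -0.0558] 0.12043474752399114 arm ang from home 9.51425619508575
3.0 [0.0025, -0.0058] [ 0.469  -0.0759]
6.0 [0.0053, -0.0114] [ 0.4666 -0.0701]
8.0 [0.0073, -0.0151] [ 0.4651 -0.0662]
10.0 [0.0094, -0.0187] [ 0.4637 -0.0622]
12.0 [0.0117, -0.0222] [ 0.4625 -0.0582]
```

step_arm(
  increments=[
    {"fingers":0.005,"offset":[0.0025,-0.0058,0],"dr":[0,0,3]},
    {"fingers":0.005,"offset":[0.0053,-0.0114,0],"dr":[0,0,6]},
    {"fingers":0.005,"offset":[0.0073,-0.0151,0],"dr":[0,0,8]},
    {"fingers":0.005,"offset":[0.0094,-0.0187,0],"dr":[0,0,10]},
    {"fingers":0.005,"offset":[0.0094,-0.0187,0],"dr":[0,0,10]},
  ],
)

```text
t: 18.5
position: [0.4641, -0.0631, 0.1686]
orientation: [[0.77, 0.638, 0.003], [0.638, -0.77, -0.002], [0.001, 0.003, -1.0]]
ft_force: [2.5, -2.3, -0.4]
gripper_width: 0.154
```

```bash
python3 fx.py; python3 arc.py 1 2 3 4
```

```text
t 18.5 fix xy mm [-0.4  0.1] z 168.6 F fix [ 1.7 -3. ] -0.4 M [-0.52 -0.52  0.38] w mm 13.5 psi 39.64 tz [ 0.003 -0.002 -1.   ] q7 -58.3
r [-0.1144 -0.0374] 0.12034960327711756 arm ang from home -0.017308267515716125
1.0 [0.0008, -0.0019] [ 0.4635 -0.0611]
2.0 [0.0016, -0.0039] [ 0.4629 -0.0591]
3.0 [0.0025, -0.0058] [ 0.4623 -0.057 ]
4.0 [0.0033, -0.0077] [ 0.4618 -0.055 ]
```

step_arm(
  increments=[
    {"fingers":0.005,"offset":[0.0008,-0.0019,0],"dr":[0,0,1]},
    {"fingers":0.005,"offset":[0.0016,-0.0039,0],"dr":[0,0,2]},
    {"fingers":0.005,"offset":[0.0016,-0.0039,0],"dr":[0,0,2]},
  ],
)

```text
t: 18.8
position: [0.4632, -0.0607, 0.1686]
orientation: [[0.793, 0.609, 0.004], [0.609, -0.793, -0.003], [0.001, 0.005, -1.0]]
ft_force: [3.5, -7.8, -1.1]
gripper_width: 0.159
```

```bash
python3 fx.py; python3 arc.py 1 2 3 4
```

```text
t 18.8 fix xy mm [-0.5  2.5] z 168.6 F fix [ 0.9 -8.5] -1.1 M [-1.68 -0.96  0.39] w mm 14.0 psi 37.52 tz [ 0.004 -0.003 -1.   ] q7 -60.7
r [-0.1153 -0.035 ] 0.12046213907434916 arm ang from home -1.1904815235641593
1.0 [0.0008, -0.002] [ 0.4627 -0.0587]
2.0 [0.0015, -0.0039] [ 0.4621 -0.0567]
3.0 [0.0024, -0.0058] [ 0.4616 -0.0547]
4.0 [0.0032, -0.0077] [ 0.4611 -0.0526]
```

step_arm(
  increments=[
    {"fingers":0.005,"offset":[0.0008,-0.002,0],"dr":[0,0,0]},
    {"fingers":0.005,"offset":[0.0015,-0.0039,0],"dr":[0,0,0]},
    {"fingers":0.005,"offset":[0.0015,-0.0039,0],"dr":[0,0,0]},
  ],
)

```text
t: 19.1
position: [0.4625, -0.0583, 0.1687]
orientation: [[0.794, 0.608, 0.005], [0.608, -0.794, -0.005], [0.001, 0.007, -1.0]]
ft_force: [6.0, -11.1, -1.7]
gripper_width: 0.156
```

```bash
python3 fx.py; python3 chk.py 10
```

```text
t 19.1 fix xy mm [-0.4  5. ] z 168.7 F fix [  2.3 -12.5] -1.7 M [-2.66 -1.28  0.31] w mm 13.7 psi 37.46 tz [ 0.005 -0.005 -1.   ] q7 -61.2
top mould top ((0.45513126254081726, -0.03664534166455269), (0.059776775538921356, 0.024102671071887016), 24.780733108520508) 0.0695076385967468 67
side mould top ((0.4633769094944, -0.06088278070092201), (0.06023450195789337, 0.09292225539684296), 16.42832374572754) 0.06701101704374518 242
```

View pics/side10.png

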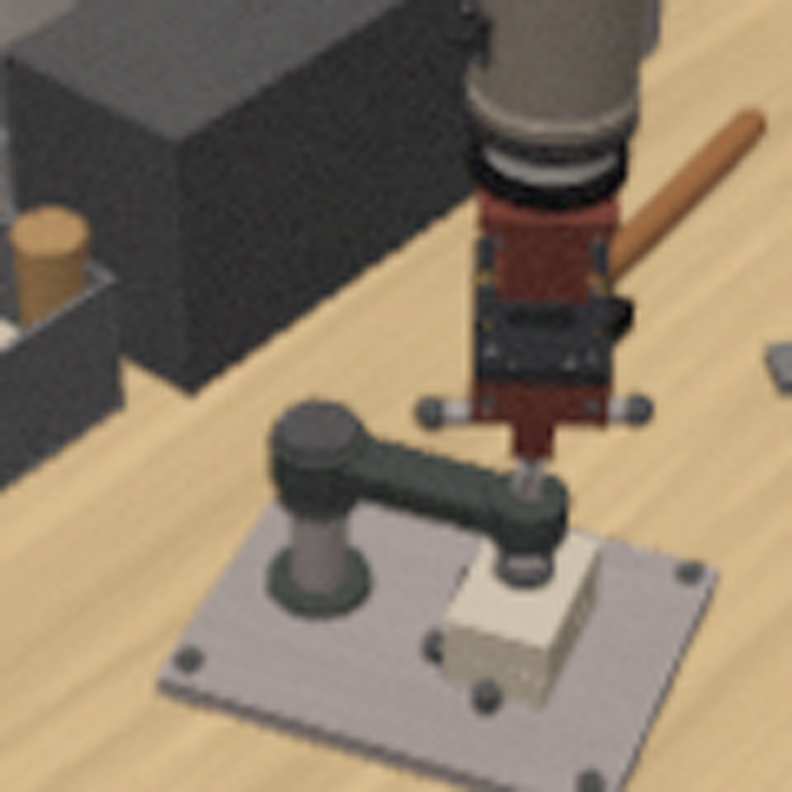

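step_arm(
  increments=[
    {"fingers":0.005,"offset":[-0.0015,0.004,0],"dr":[0,0,0]},
    {"fingers":0.005,"offset":[-0.0027,0.0075,0],"dr":[0,0,0]},
    {"fingers":0.005,"offset":[-0.0027,0.0075,0],"dr":[0,0,0]},
    {"fingers":0.005,"offset":[-0.0027,0.0075,0],"dr":[0,0,0]},
  ],
  squeeze=60,
)

```text
t: 19.6
position: [0.4641, -0.0622, 0.1687]
orientation: [[0.792, 0.61, 0.003], [0.61, -0.792, -0.001], [0.002, 0.002, -1.0]]
ft_force: [1.7, -0.8, 5.1]
gripper_width: 0.144
```

```bash
python3 fx.py
```

```text
t 19.6 fix xy mm [-0.1  0.9] z 168.7 F fix [ 1.3 -1.3] 5.1 M [-0.1  -0.59  0.42] w mm 12.7 psi 37.6 tz [ 0.003 -0.001 -1.   ] q7 -60.3
```

step_arm(
  increments=[
    {"fingers":0.005,"offset":[0,0,0.0002],"dr":[0,0,4]},
    {"fingers":0.005,"offset":[0,0,0.0004],"dr":[0,0,8]},
    {"fingers":0.005,"offset":[0,0,0.0005],"dr":[0,0,12]},
    {"fingers":0.005,"offset":[0,0,0.0007],"dr":[0,0,16]},
    {"fingers":0.005,"offset":[0,0,0.0009],"dr":[0,0,20]},
  ],
)

```text
t: 20.1
position: [0.4642, -0.062, 0.1678]
orientation: [[0.954, 0.3, 0.003], [0.3, -0.954, -0.001], [0.003, 0.002, -1.0]]
ft_force: [3.1, -1.6, 4.2]
gripper_width: 0.148
```

```bash
python3 fx.py
```

```text
t 20.1 fix xy mm [0.  1.1] z 167.8 F fix [ 2.5 -2.5] 4.2 M [ 0.05 -0.7   0.51] w mm 13.0 psi 17.46 tz [ 0.003 -0.001 -1.   ] q7 -79.5
```

step_arm(
  increments=[
    {"fingers":0.005,"offset":[0,0,0.0002],"dr":[0,0,5]},
    {"fingers":0.005,"offset":[0,0,0.0004],"dr":[0,0,10]},
    {"fingers":0.005,"offset":[0,0,0.0006],"dr":[0,0,15]},
    {"fingers":0.005,"offset":[0,0,0.0009],"dr":[0,0,20]},
    {"fingers":0.005,"offset":[0,0,0.0011],"dr":[0,0,25]},
  ],
)

```text
t: 20.6
position: [0.4645, -0.0619, 0.1667]
orientation: [[0.991, -0.132, 0.004], [-0.132, -0.991, -0.001], [0.004, 0.0, -1.0]]
ft_force: [3.7, -1.1, 3.1]
gripper_width: 0.146
```

```bash
python3 fx.py; python3 chk.py 11
```

```text
t 20.6 fix xy mm [0.3 1.1] z 166.7 F fix [ 3.2 -2.2] 3.1 M [ 0.06 -1.03  0.51] w mm 12.8 psi -7.58 tz [ 0.004 -0.001 -1.   ] q7 -103.4
top mould top ((0.454110711812973, -0.038344621658325195), (0.0540938638150692, 0.03182593360543251), 18.755144119262695) 0.06896428250446607 147
side mould top ((0.4636457860469818, -0.060288965702056885), (0.06061609834432602, 0.09302384406328201), 18.865079879760742) 0.06721299342313997 254
```

View pics/side11.png

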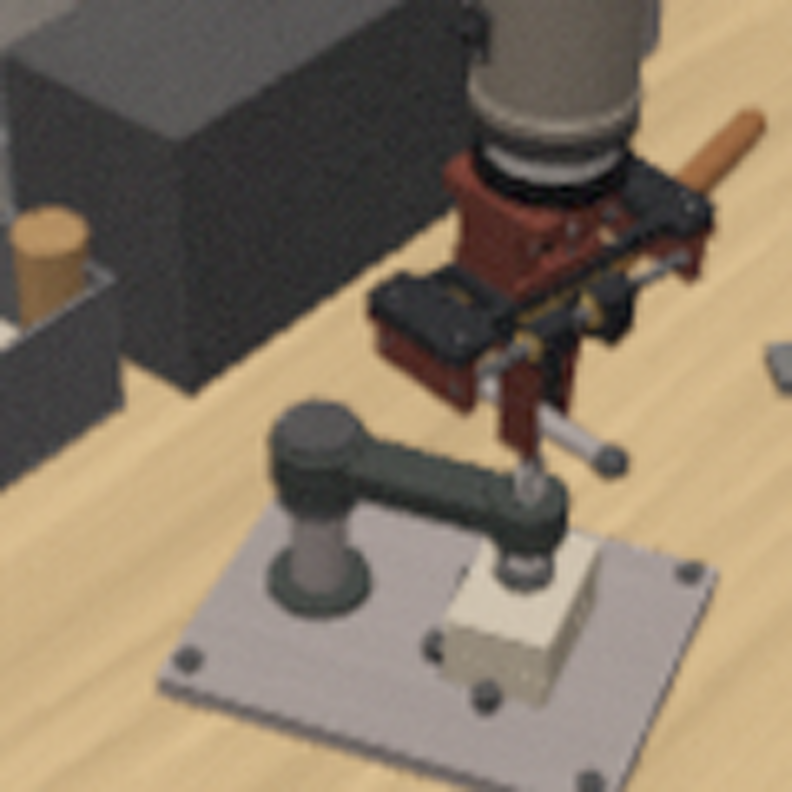

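step_arm(
  increments=[
    {"fingers":0.005,"offset":[0,0,0.0001],"dr":[0,0,3]},
    {"fingers":0.005,"offset":[0,0,0.0003],"dr":[0,0,6]},
    {"fingers":0.005,"offset":[0,0,0.0004],"dr":[0,0,9]},
    {"fingers":0.005,"offset":[0,0,0.0005],"dr":[0,0,12]},
  ],
)

```text
t: 21.1
position: [0.4645, -0.062, 0.1662]
orientation: [[0.943, -0.331, 0.004], [-0.331, -0.943, -0.001], [0.004, -0.001, -1.0]]
ft_force: [5.1, -1.4, 3.0]
gripper_width: 0.148
```

```bash
python3 fx.py
```

```text
t 21.1 fix xy mm [0.3 0.9] z 166.2 F fix [ 4.4 -2.9] 3.0 M [ 0.1  -1.23  0.49] w mm 13.0 psi -19.36 tz [ 0.004 -0.001 -1.   ] q7 -114.6
```

step_arm(
  increments=[
    {"fingers":0.005,"offset":[0,0,0.0001],"dr":[0,0,3]},
    {"fingers":0.005,"offset":[0,0,0.0003],"dr":[0,0,6]},
    {"fingers":0.005,"offset":[0,0,0.0004],"dr":[0,0,9]},
  ],
)

```text
t: 21.4
position: [0.4646, -0.0621, 0.1658]
orientation: [[0.88, -0.475, 0.004], [-0.475, -0.88, -0.001], [0.004, -0.001, -1.0]]
ft_force: [5.5, -0.9, 2.3]
gripper_width: 0.148
```

```bash
python3 fx.py
```

```text
t 21.4 fix xy mm [0.3 0.8] z 165.8 F fix [ 5.  -2.5] 2.3 M [ 0.01 -1.29  0.48] w mm 13.0 psi -28.36 tz [ 0.004 -0.001 -1.   ] q7 -123.2
```

step_arm(
  increments=[
    {"fingers":0.005,"offset":[0,0,0.0001],"dr":[0,0,3]},
    {"fingers":0.005,"offset":[0,0,0.0003],"dr":[0,0,6]},
    {"fingers":0.005,"offset":[0,0,0.0004],"dr":[0,0,9]},
    {"fingers":0.005,"offset":[0,0,0.0005],"dr":[0,0,12]},
  ],
)

```text
t: 21.8
position: [0.4647, -0.0622, 0.1653]
orientation: [[0.762, -0.648, 0.004], [-0.648, -0.762, -0.001], [0.004, -0.002, -1.0]]
ft_force: [5.2, -0.7, 2.1]
gripper_width: 0.144
```

```bash
python3 fx.py
```

```text
t 21.8 fix xy mm [0.4 0.7] z 165.3 F fix [ 4.7 -2.3] 2.1 M [-0.09 -1.47  0.53] w mm 12.7 psi -40.36 tz [ 0.004 -0.001 -1.   ] q7 -134.7
```

step_arm(
  increments=[
    {"fingers":0.005,"offset":[0,0,0.0001],"dr":[0,0,3]},
    {"fingers":0.005,"offset":[0,0,0.0003],"dr":[0,0,6]},
    {"fingers":0.005,"offset":[0,0,0.0004],"dr":[0,0,9]},
    {"fingers":0.005,"offset":[0,0,0.0005],"dr":[0,0,12]},
  ],
)

```text
t: 22.2
position: [0.4649, -0.0625, 0.1649]
orientation: [[0.611, -0.792, 0.004], [-0.792, -0.611, -0.001], [0.004, -0.003, -1.0]]
ft_force: [5.5, -1.4, 3.5]
gripper_width: 0.146
```

```bash
python3 fx.py
```

```text
t 22.2 fix xy mm [0.5 0.4] z 164.9 F fix [ 4.8 -3.1] 3.5 M [-0.32 -1.47  0.55] w mm 12.8 psi -52.36 tz [ 0.004 -0.001 -1.   ] q7 -146.2
```

step_arm(
  increments=[
    {"fingers":0.005,"offset":[0,0,0.0001],"dr":[0,0,3]},
    {"fingers":0.005,"offset":[0,0,0.0003],"dr":[0,0,6]},
    {"fingers":0.005,"offset":[0,0,0.0004],"dr":[0,0,9]},
    {"fingers":0.005,"offset":[0,0,0.0005],"dr":[0,0,12]},
  ],
)

```text
t: 22.6
position: [0.4651, -0.0627, 0.1648]
orientation: [[0.433, -0.901, 0.005], [-0.901, -0.433, -0.002], [0.004, -0.004, -1.0]]
ft_force: [3.7, -1.0, 7.1]
gripper_width: 0.147
```

```bash
python3 fx.py
```

```text
t 22.6 fix xy mm [0.7 0.1] z 164.8 F fix [ 3.2 -2.1] 7.1 M [-0.46 -1.24  0.69] w mm 12.9 psi -64.34 tz [ 0.005 -0.002 -1.   ] q7 -157.7
```

step_arm(
  increments=[
    {"fingers":0.05,"offset":[0,0,0],"dr":[0,0,0]},
    {"fingers":0.05,"offset":[0,0,0],"dr":[0,0,0]},
    {"fingers":0.05,"offset":[0,0,0],"dr":[0,0,0]},
    {"fingers":0.05,"offset":[0,0,-0.025],"dr":[0,0,0]},
    {"fingers":0.05,"offset":[0,0,-0.055],"dr":[0,0,0]},
  ],
)

```text
t: 23.1
position: [0.461, -0.0622, 0.2175]
orientation: [[0.433, -0.902, -0.005], [-0.902, -0.433, -0.0], [-0.002, 0.005, -1.0]]
ft_force: [0.9, -0.4, -0.0]
gripper_width: 0.548
```

```bash
python3 fx.py; python3 chk.py 12
```

```text
t 23.1 fix xy mm [-3.1  1.8] z 217.5 F fix [ 0.8 -0.7] -0.0 M [ 0.06 -0.09  0.04] w mm 48.2 psi -64.37 tz [-0.005 -0.    -1.   ] q7 -156.5
top mould top ((0.4565538465976715, -0.036836396902799606), (0.05993238091468811, 0.02947007492184639), 18.419208526611328) 0.06933106113173859 124
side mould top ((0.464153915643692, -0.06130296364426613), (0.06037260964512825, 0.09867969155311584), 18.363309860229492) 0.06693026591958601 256
```

View pics/side12.png

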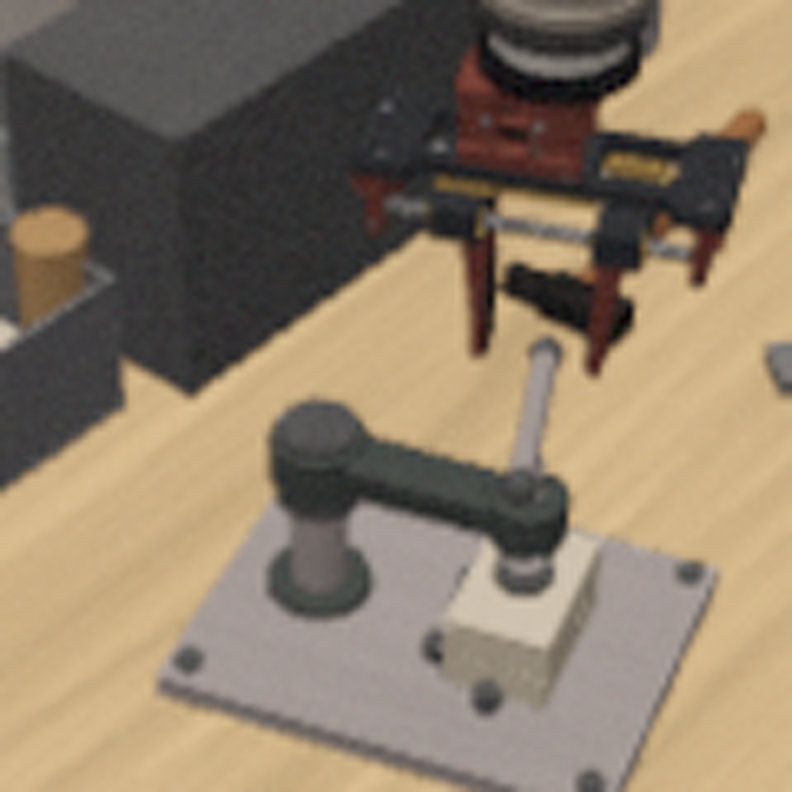

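step_arm(
  increments=[
    {"fingers":0.05,"offset":[0,0,0],"dr":[0,0,-42]},
    {"fingers":0.05,"offset":[0,0,0],"dr":[0,0,-42]},
    {"fingers":0.05,"offset":[0,0,0],"dr":[0,0,-42]},
    {"fingers":0.05,"offset":[0,0,0],"dr":[0,0,-42]},
    {"fingers":0.05,"offset":[0,0,0],"dr":[0,0,-42]},
  ],
)

```text
t: 23.7
position: [0.462, -0.0623, 0.2175]
orientation: [[0.927, -0.375, -0.002], [-0.375, -0.927, -0.001], [-0.002, 0.001, -1.0]]
ft_force: [-0.6, -0.6, 0.0]
gripper_width: 0.57
```

step_arm(
  increments=[
    {"fingers":0.05,"offset":[0,0,0],"dr":[0,0,-42]},
    {"fingers":0.05,"offset":[0,0,0],"dr":[0,0,-42]},
    {"fingers":0.05,"offset":[0,0,0],"dr":[0,0,-42]},
    {"fingers":0.05,"offset":[0,0,0],"dr":[0,0,-42]},
    {"fingers":0.05,"offset":[0,0,0],"dr":[0,0,-42]},
  ],
)

```text
t: 24.2
position: [0.462, -0.0623, 0.2174]
orientation: [[0.94, 0.341, -0.002], [0.341, -0.94, -0.0], [-0.002, -0.0, -1.0]]
ft_force: [0.3, 0.2, -0.5]
gripper_width: 0.57
```

step_arm(
  increments=[
    {"fingers":0.05,"offset":[0,0,0],"dr":[0,0,-42]},
    {"fingers":0.05,"offset":[0,0,0],"dr":[0,0,-42]},
    {"fingers":0.05,"offset":[0,0,0],"dr":[0,0,-42]},
    {"fingers":0.05,"offset":[0,0,0],"dr":[0,0,-42]},
    {"fingers":0.05,"offset":[0,0,0],"dr":[0,0,-42]},
  ],
)

```text
t: 24.7
position: [0.462, -0.0623, 0.2175]
orientation: [[0.47, 0.883, -0.002], [0.883, -0.47, -0.0], [-0.001, -0.001, -1.0]]
ft_force: [-0.0, 0.0, 0.4]
gripper_width: 0.567
```

step_arm(
  increments=[
    {"fingers":0.05,"offset":[0,0,0],"dr":[0,0,-42]},
    {"fingers":0.05,"offset":[0,0,0],"dr":[0,0,-42]},
    {"fingers":0.05,"offset":[0,0,0],"dr":[0,0,-42]},
    {"fingers":0.05,"offset":[0,0,0],"dr":[0,0,-42]},
    {"fingers":0.05,"offset":[0,0,0],"dr":[0,0,-42]},
  ],
)

```text
t: 25.2
position: [0.462, -0.0623, 0.2175]
orientation: [[-0.241, 0.97, -0.002], [0.97, 0.241, -0.0], [0.0, -0.002, -1.0]]
ft_force: [-0.3, 0.4, -0.6]
gripper_width: 0.569
```

```bash
python3 plan.py .465 -.0627 .217 115.6
python3 - <<'E'
from workcell import capture
from h import *
for n in("top","side"):
    d=capture(n); C=cloud(d); m=(C[...,2]>.168)&(C[...,2]<.197)&(np.hypot(C[...,0]-.4645,C[...,1]+.0627)<.075)
    P=C[m]; print(n,len(P),cv2.minAreaRect(P[:,:2].astype(np.float32)),np.median(P[:,2]))
    crop(d,260,380,100,220,6.6,f"pics/{n}13.png")
E
```

```text
t 25.2 pos [ 0.462  -0.0623  0.2175] psi 103.96 q [ 26.4  10.1 -29.2 115.3   6.   56.1   8.2] F [-0.3  0.4 -0.6] M [-0.01 -0.12  0.04] w 0.569
off [-0.0011, 0.0028, 0.0005] dr [-0.11, -0.01, -11.64] rows 0.1 1.4
top 73 ((0.446100652217865, -0.02965163253247738), (0.01715071126818657, 0.0400317944586277), 34.63977813720703) 0.18714561717048384
side 114 ((0.46353548765182495, -0.05897059664130211), (0.01647179201245308, 0.12012109160423279), 31.938873291015625) 0.18453571862481016
```

View pics/side13.png

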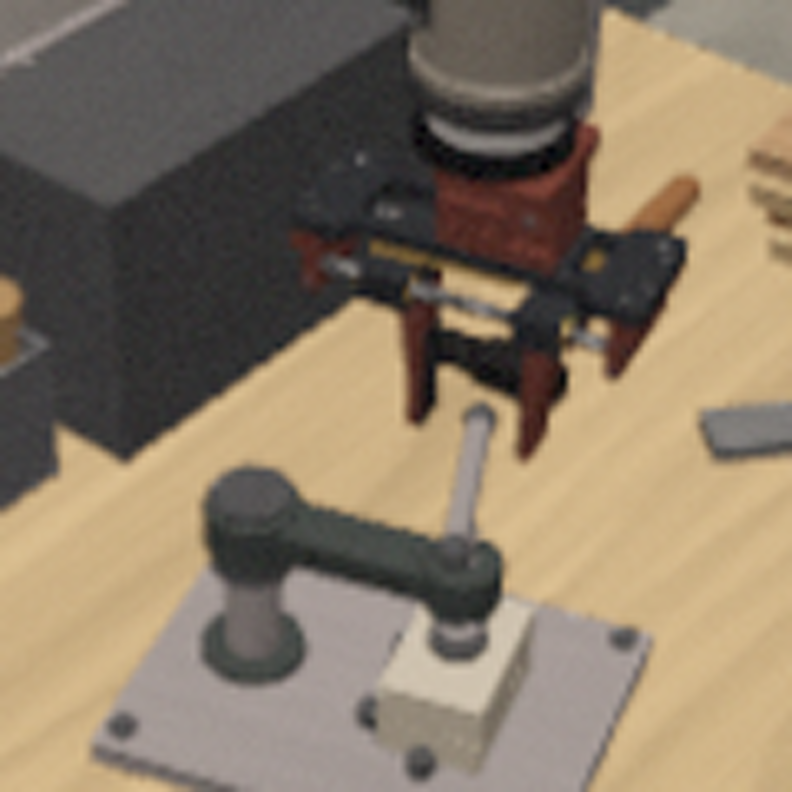

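step_arm(
  increments=[
    {"fingers":0.05,"offset":[-0.001,0.0028,0],"dr":[0,0,-8]},
    {"fingers":0.05,"offset":[-0.001,0.0028,0],"dr":[0,0,-16.5]},
    {"fingers":0.05,"offset":[-0.001,0.0028,0.02],"dr":[0,0,-16.5]},
    {"fingers":0.05,"offset":[-0.001,0.0028,0.045],"dr":[0,0,-16.5]},
    {"fingers":0.05,"offset":[-0.001,0.0028,0.053],"dr":[0,0,-16.5]},
  ],
)

```text
t: 25.8
position: [0.4641, -0.0627, 0.1632]
orientation: [[-0.499, 0.867, -0.004], [0.867, 0.499, -0.0], [0.002, -0.003, -1.0]]
ft_force: [0.4, -0.7, 0.6]
gripper_width: 0.569
```

```bash
python3 fx.py
```

```text
t 25.8 fix xy mm [-0.3  0.4] z 163.2 F fix [ 0.2 -0.8] 0.6 M [-0.03 -0.11  0.01] w mm 50.0 psi 119.9 tz [-0.004 -0.    -1.   ] q7 20.6
```

step_arm(
  increments=[
    {"fingers":0.005,"offset":[0,0,0],"dr":[0,0,0]},
    {"fingers":0.005,"offset":[0,0,0],"dr":[0,0,0]},
    {"fingers":0.005,"offset":[0,0,0],"dr":[0,0,0]},
    {"fingers":0.005,"offset":[0,0,0],"dr":[0,0,0]},
    {"fingers":0.005,"offset":[0,0,0],"dr":[0,0,0]},
  ],
  squeeze=60,
)

```text
t: 26.3
position: [0.4665, -0.0629, 0.1663]
orientation: [[-0.501, 0.866, 0.002], [0.866, 0.501, -0.001], [-0.002, 0.001, -1.0]]
ft_force: [-1.1, -0.6, 3.2]
gripper_width: 0.154
```

```bash
python3 fx.py
```

```text
t 26.3 fix xy mm [ 1.9 -0.5] z 166.3 F fix [-1.3 -0.2] 3.2 M [-0.26  0.23  0.09] w mm 13.5 psi 120.05 tz [ 0.002 -0.001 -1.   ] q7 20.8
```

step_arm(
  increments=[
    {"fingers":0.005,"offset":[0,0,0.0001],"dr":[0,0,3]},
    {"fingers":0.005,"offset":[0,0,0.0002],"dr":[0,0,6]},
  ],
)

```text
t: 26.5
position: [0.4664, -0.063, 0.1662]
orientation: [[-0.408, 0.913, 0.001], [0.913, 0.408, -0.002], [-0.002, 0.0, -1.0]]
ft_force: [-2.6, -1.3, 4.9]
gripper_width: 0.146
```

```bash
python3 fx.py
```

```text
t 26.5 fix xy mm [ 1.8 -0.6] z 166.2 F fix [-2.8 -0.5] 4.9 M [-0.26  0.34  0.75] w mm 12.8 psi 114.05 tz [ 0.001 -0.002 -1.   ] q7 15.1
```

step_arm(
  increments=[
    {"fingers":0.005,"offset":[0,0,0.0001],"dr":[0,0,2]},
    {"fingers":0.005,"offset":[0,0,0.0002],"dr":[0,0,4]},
  ],
)

```text
t: 26.7
position: [0.4665, -0.063, 0.1662]
orientation: [[-0.344, 0.939, 0.002], [0.939, 0.344, -0.002], [-0.003, 0.001, -1.0]]
ft_force: [-2.2, -0.8, 7.0]
gripper_width: 0.147
```

```bash
python3 fx.py
```

```text
t 26.7 fix xy mm [ 1.9 -0.6] z 166.2 F fix [-2.3 -0.1] 7.0 M [-0.24  0.42  0.77] w mm 12.9 psi 110.1 tz [ 0.002 -0.002 -1.   ] q7 11.3
```

step_arm(
  increments=[
    {"fingers":0.005,"offset":[0,0,0.0001],"dr":[0,0,2]},
    {"fingers":0.005,"offset":[0,0,0.0002],"dr":[0,0,4]},
  ],
)

```text
t: 26.9
position: [0.4666, -0.063, 0.1662]
orientation: [[-0.277, 0.961, 0.002], [0.961, 0.277, -0.002], [-0.003, 0.001, -1.0]]
ft_force: [-2.5, -1.2, 8.2]
gripper_width: 0.148
```

```bash
python3 fx.py
```

```text
t 26.9 fix xy mm [ 2.  -0.7] z 166.2 F fix [-2.7 -0.4] 8.2 M [-0.26  0.51  0.85] w mm 13.0 psi 106.11 tz [ 0.002 -0.002 -1.   ] q7 7.5
```

step_arm(
  increments=[
    {"fingers":0.005,"offset":[0,0,0.0001],"dr":[0,0,1.5]},
    {"fingers":0.005,"offset":[0,0,0.0001],"dr":[0,0,3]},
  ],
)

```text
t: 27.1
position: [0.4667, -0.063, 0.1661]
orientation: [[-0.227, 0.974, 0.002], [0.974, 0.227, -0.002], [-0.003, 0.001, -1.0]]
ft_force: [-2.2, -0.8, 8.0]
gripper_width: 0.142
```

```bash
python3 fx.py
python3 - <<'E'
from workcell import capture
from h import *
for n in("side",):
    d=capture(n); C=cloud(d); m=(C[...,2]>.168)&(C[...,2]<.197)&(np.hypot(C[...,0]-.4645,C[...,1]+.0627)<.075)
    P=C[m]; print(n,len(P),cv2.minAreaRect(P[:,:2].astype(np.float32)),np.median(P[:,2]))
    crop(d,260,380,100,220,6.6,f"pics/{n}14.png")
E
```

```text
t 27.1 fix xy mm [ 2.1 -0.7] z 166.1 F fix [-2.4 -0.1] 8.0 M [-0.29  0.49  0.88] w mm 12.5 psi 103.14 tz [ 0.002 -0.002 -1.   ] q7 4.7
side 122 ((0.46489396691322327, -0.058206744492053986), (0.030383829027414322, 0.11474863439798355), 13.254203796386719) 0.18444748293192098
```

View pics/side14.png

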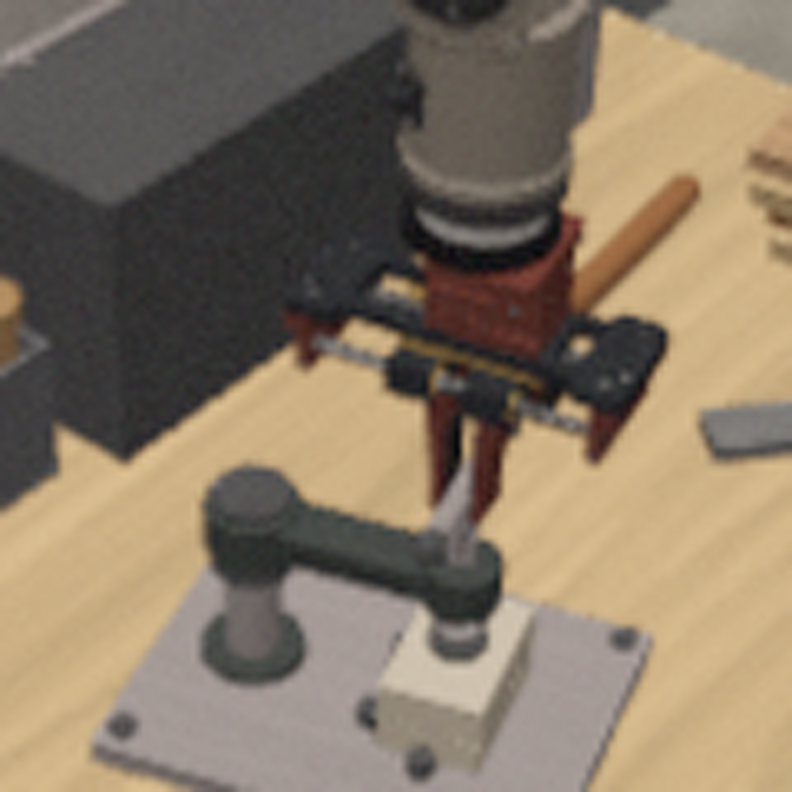

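step_arm(
  increments=[
    {"fingers":0.005,"offset":[0,0,0],"dr":[0,0,0]},
    {"fingers":0.005,"offset":[0,0,0],"dr":[0,0,0]},
    {"fingers":0.005,"offset":[0,0,0],"dr":[0,0,0]},
  ],
)

```text
t: 27.45
position: [0.4667, -0.063, 0.1662]
orientation: [[-0.228, 0.974, 0.002], [0.974, 0.228, -0.002], [-0.003, 0.002, -1.0]]
ft_force: [-2.8, -1.0, 7.7]
gripper_width: 0.145
```

```bash
python3 fx.py
```

```text
t 27.45 fix xy mm [ 2.1 -0.7] z 166.2 F fix [-3.  -0.1] 7.7 M [-0.26  0.46  0.77] w mm 12.7 psi 103.18 tz [ 0.002 -0.002 -1.   ] q7 4.8
```

step_arm(
  increments=[
    {"fingers":0.005,"offset":[0,0,0.0001],"dr":[0,0,1.5]},
    {"fingers":0.005,"offset":[0,0,0.0001],"dr":[0,0,3]},
  ],
)

```text
t: 27.65
position: [0.4668, -0.063, 0.1661]
orientation: [[-0.176, 0.984, 0.002], [0.984, 0.176, -0.002], [-0.003, 0.002, -1.0]]
ft_force: [-3.3, -1.5, 8.3]
gripper_width: 0.144
```

```bash
python3 fx.py
```

```text
t 27.65 fix xy mm [ 2.2 -0.7] z 166.1 F fix [-3.6 -0.4] 8.3 M [-0.3   0.47  0.9 ] w mm 12.7 psi 100.15 tz [ 0.002 -0.002 -1.   ] q7 1.9
```

Turning resistance rose from a steady ~0.5 to 0.90 N m, so about 0.4 N m is added. That's firm, and I'm stopping and letting go.

step_arm(
  increments=[
    {"fingers":0.06,"offset":[0,0,0],"dr":[0,0,0]},
    {"fingers":0.06,"offset":[0,0,0],"dr":[0,0,0]},
    {"fingers":0.06,"offset":[0,0,0],"dr":[0,0,0]},
    {"fingers":0.06,"offset":[0,0,-0.03],"dr":[0,0,0]},
    {"fingers":0.06,"offset":[0,0,-0.07],"dr":[0,0,0]},
  ],
)

```text
t: 28.15
position: [0.4646, -0.0625, 0.234]
orientation: [[-0.175, 0.985, -0.004], [0.985, 0.175, 0.0], [0.001, -0.004, -1.0]]
ft_force: [0.7, 0.1, 0.1]
gripper_width: 0.559
```

step_arm(
  increments=[
    {"fingers":0.06,"offset":[0,0,-0.05],"dr":[0,0,0]},
    {"fingers":0.06,"offset":[-0.05,0,-0.08],"dr":[0,0,0]},
    {"fingers":0.06,"offset":[-0.1,0,-0.08],"dr":[0,0,0]},
    {"fingers":0.06,"offset":[-0.15,0,-0.08],"dr":[0,0,0]},
    {"fingers":0.06,"offset":[-0.2,0,-0.08],"dr":[0,0,0]},
  ],
)

```text
t: 28.65
position: [0.5, -0.2543, 0.3156]
orientation: [[-0.175, 0.985, 0.002], [0.985, 0.175, -0.002], [-0.002, 0.002, -1.0]]
ft_force: [0.0, -0.2, 0.6]
gripper_width: 0.68
```

step_arm(
  increments=[
    {"fingers":0.06,"offset":[-0.05,0,0],"dr":[0,0,0]},
    {"fingers":0.06,"offset":[-0.1,0,0],"dr":[0,0,0]},
    {"fingers":0.06,"offset":[-0.1,0,0],"dr":[0,0,0]},
  ],
)

```text
t: 28.95
position: [0.5154, -0.3588, 0.3134]
orientation: [[-0.165, 0.986, -0.001], [0.986, 0.165, -0.003], [-0.003, -0.002, -1.0]]
ft_force: [0.0, -0.8, -0.7]
gripper_width: 0.68
```

```bash
python3 fx.py; python3 chk.py 15
python3 - <<'E'
from h import *
for n in("top","side"):
    d=pickle.load(open(f"{n}15.pkl","rb")); C=cloud(d); m=(C[...,2]>.172)&(C[...,2]<.2)&(np.hypot(C[...,0]-.4645,C[...,1]+.0627)<.075)
    P=C[m]; print(n,"bar",len(P),cv2.minAreaRect(P[:,:2].astype(np.float32)))
    m=(C[...,2]>.122)&(C[...,2]<.14)&(C[...,0]>.42)&(C[...,0]<.62)&(C[...,1]>-.15)&(C[...,1]<.05)
    P=C[m]; print(n,"arm",cv2.minAreaRect(P[:,:2].astype(np.float32)))
E
```

```text
t 28.95 fix xy mm [ -43.2 -297. ] z 313.4 F fix [-0.2 -0.8] -0.7 M [-0.03 -0.04  0.01] w mm 59.7 psi 99.52 tz [-0.001 -0.003 -1.   ] q7 33.7
top mould top ((0.4662070870399475, -0.0652303621172905), (0.059981826692819595, 0.09008335322141647), 18.58049774169922) 0.06893474248433484 292
side mould top ((0.46438565850257874, -0.062466833740472794), (0.05953992158174515, 0.09572707116603851), 17.910202026367188) 0.06674910846092619 253
top bar 225 ((0.46643105149269104, -0.06439048051834106), (0.017244674265384674, 0.12005826830863953), 13.975260734558105)
top arm ((0.5254086256027222, -0.04640798270702362), (0.1661166399717331, 0.05232462286949158), 18.84197425842285)
side bar 123 ((0.4643433392047882, -0.05886906012892723), (0.016478460282087326, 0.12201309949159622), 14.166749000549316)
side arm ((0.5225977301597595, -0.039109669625759125), (0.16471242904663086, 0.05246137082576752), 16.685504913330078)
```

View pics/side15.png

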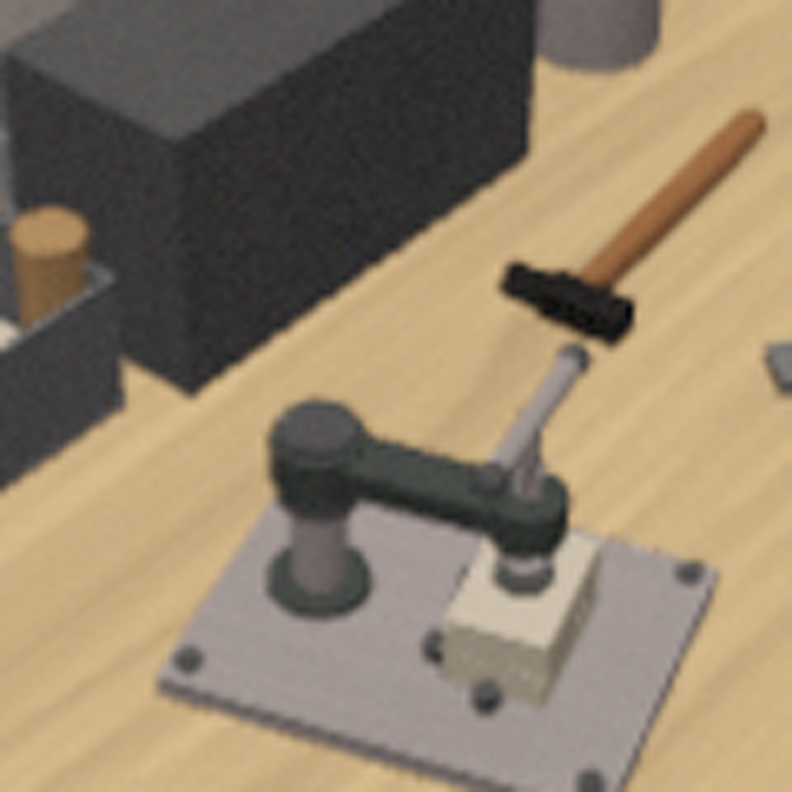

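View pics/top15.png

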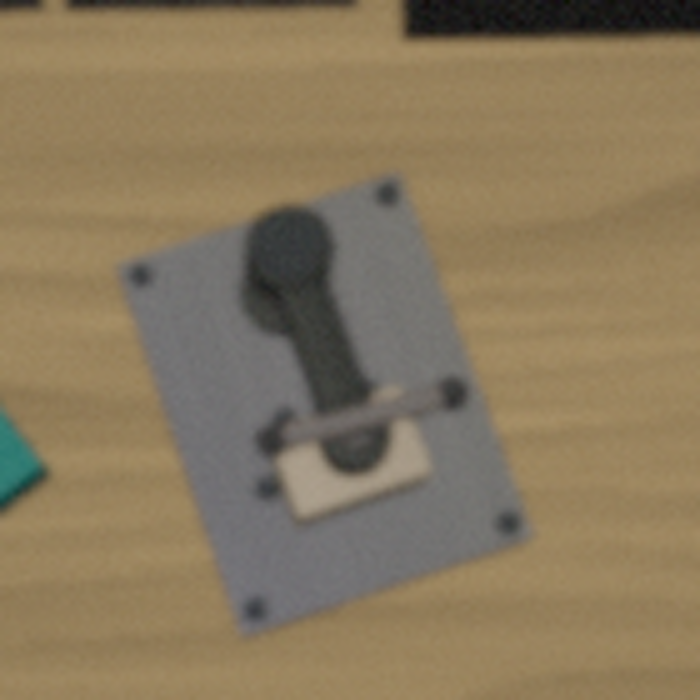

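Run:
```python
from workcell import workorder,status
print(workorder.hand_in()); print(status.sense()["t"])
```

```text
the job is handed in; nothing more can be done
None
the job is handed in; nothing more can be done
```

The mould is clamped on the plate and the job is handed in, at about 29 s of the 72 s allowed. The hand-in reports no verdict, so these are my own checks.

**What I did**
- I put the cream mould on the plate. Pushing it +x while still gripped was blocked when the gripper body met the clamp post or arm, at about 11 N. I let go and pushed it home with shut fingers: 10 N against the two x dowels and 14 N against the y dowel.
- I swung the clamp arm by its T-bar until it met the stop.
- I turned the T-handle clockwise with one regrip, during which the bar had slipped about 6°. The torque rose from a steady 0.5 N m or so to 0.90 N m. I stopped there, opened the gripper and moved clear.

**Last checks**
- **Mould position:** it looked seated against all three dowels. The top camera put it at 18.6° yaw and the side camera at 17.9°, against about 18.1° for the plate. The top camera placed its centre up to about 2 mm from my seat estimate in y. That is close to the 2.5 mm limit, but within the camera error, and the dowel contact was firm.
- **Arm angle:** the two cameras disagree slightly, 18.8° and 16.7° against 18.1° expected. Both are within the 0.05 rad allowed.
- **Clamp force:** I inferred this from torque only. About 0.4 N m added means roughly 120 to 200 N. I could not measure the foot's force directly.
- **Bystanders:** I saw none moved, but I did not re-measure their positions.

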